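Couple the loading arm of a test rig to its ball carriage

ROBOT

A 7-joint arm with a two-finger parallel gripper is mounted at the origin on the work surface. World frame = base frame: x ahead of the robot, y to its left, z up, the work surface at z = 0. Lengths are in mm, angles in rad, forces in N, time in s.
With the tool pointing down it reaches from about 400 to 875 mm from the base axis. Payload 4.4 kg.
Tool frame: the origin (TCP) lies at the very end of the fingers, on their centre line; the grasp point (between the pads) lies 19 mm behind it; z points along the fingers, x is the direction in which the jaws open and shut, and the axes are right-handed (so a half turn about z gives the same grasp; the last joint's range is limited). The gripper opens to 85 mm and grips with 20 to 120 N. Pads are 22 mm wide; open, the fingers measure 114 mm over their backs; the gripper's body (76 mm by 85 mm) begins 54 mm behind the grasp point. The pads swing forward as they close: fully open they stand 13 mm farther back than shut.
Start: joints at [1.182, 0.628, 0.038, 1.517, -0.027, 0.996, -0.02], TCP at [206.223, -616.433, 231.313] pointing down, gripper open.
Joint ranges: [-3.06, 3.06], [-0.37, 2.12], [-1.25, 1.32], [0.18, 2.47], [-1.1, 4.24], [0.23, 1.98], [-2.94, 2.94]. Speed limits (rad/s): [2.57, 2.57, 3.14, 3.14, 3.14, 3.14, 3.14].

INTERFACE

Orientations are given as [roll, pitch, yaw] about the fixed x, y, z axes, in that order (R = Rz(yaw) Ry(pitch) Rx(roll)).
In Python, from cell import ctrl gives the robot as it stands.
- The arm moves only by the shell command python3 -m creep 'ROWS'. ROWS is text: rows parted by semicolons, each of 7 numbers parted by spaces: the shift along the tool's x, y, z in units of 40 mm (1.0 is 40 mm), then the turn, a rotation vector about the tool's x, y, z in degrees, then the closure, from 0 (fully open) to 1 (shut). In form: x y z rx ry rz grip; .... A call has 1 to 10 rows; each row is the pose to reach, as a shift and turn from the pose commanded when the call began, along the tool's axes at that moment; what a row does not reach only later rows make up. A row lasts 1/12 s, in which the tool goes at most 41.7 mm and 7.16 degrees, less where a joint would pass 70% of its speed; a pose out of reach is approached as far as the arm can. A call with a gripper value outside its range is refused whole. The fingers move at their own pace and stop on an object; the grip force is fixed at half the most. Time passes only in rows, so rows that repeat a pose let the fingers close. It gives the time, the measured TCP pose, the force and the opening at its end, in the units of the state.
- ctrl.read_state(): the state, without advancing time (a new reading comes with each control period).
- ctrl.get_image(name): name is "scene" or "top"; returns a dict with "img" (384x512x3 uint8, red, green, blue), "vfov" (degrees; the focal length in pixels is half the picture's height over the tangent of half this angle, whatever the lens; pixels are square), "cx", "cy" (the principal point, pixels), "T" (4x4, takes a point from camera to world coordinates). Camera axes: x right, y up, looking along -z (the intrinsics and any distortion apply to the point x, -y, -z); pixel columns grow to the right and rows downward; lengths in mm; the calibration is good to about 2 mm. A picture is of the moment at which its call begins. There is no depth.
- ctrl.finish_job(): hands the job in, once; it reports no verdict.
Trained networks look in the newest picture that a camera, given by its name, has taken for a name from the list of things; names that differ only in an ending like _2 or _b are one class to them, and where a whole thing is asked for, a point or a joint stands for the part that bears it (a point fixed in the world has none). Each returns a list of dicts, best first, with "score" (0 to 1); they miss things now and then, are a little off and sometimes report something else, mostly with a low value. They report only what shows in the picture. A call takes as long as a camera call. They do not tell look-alikes from the thing itself.
- ctrl.boxes_of(camera, thing): "rect" ([left, top, right, bottom] in pixels, round what is visible of it).
- ctrl.cut_out(camera, thing): "pixels" (384x512 bool, what is visible of it) and "rect" ([left, top, right, bottom] in pixels, round what is visible of it).
The state is a dict: "clock": time; "qpos": joint angles; "qd": joint speeds; "tau": joint torques, N m; "eef_pos": TCP position; "tool_rot": TCP orientation; "force": force on the tool from outside, world axes, zero at the start; "torque": the same for the moment, N m; "width": finger opening in mm.
Only numpy, scipy, OpenCV 4.12 (cv2) and the standard library are available. Lean on these libraries where they do the work, as an engineer would, in place of code of your own. Each camera call takes 0.05 s, during which the arm holds its last target.

TASK

Couple the test rig's loading arm to the ball: first, with the arm still up, swing the locking handle on the arm fully up; then, leaving arm and handle up, push the ball carriage along its guide until it is home against its stop. Press the arm's nose down until the coupler is fully seated on the ball, the handle still up, and only then press the locking handle fully down to lock it; leave the wooden case, the brass weight and the spanner where they are.

Things in the scene. Friction and masses are not known exactly. Their poses are not given: they have to be found in the camera images.
- rig: Fixed test rig: white base 120 mm wide, 20 mm high, with aluminium guide rails 41.5 mm high. Origin on the work surface under the ball's home. x runs level from the arm's hinge (x = -200 mm; hinge cheeks 138 mm high, 58 mm wide over both) to the guide's free end (x = +310 mm); z up. Console with two gauges from x = -270 to -450 mm, 170 mm high, 160 mm wide.
- station (a point): Centre of the ball when the carriage is home (on the rig's z axis, 95 mm above the work surface). Axes of the rig.
- beam (a joint): White loading arm hinged at the console end: rad, 0 = level (coupler seated), grows as its free end rises, to 0.56; starts at 0.40 to 0.52. Stiff: stays where left, some 3 to 4 N at the nose presses it down. Bar 30 mm wide, its top 20 mm over the hinge line; steel coupler head 48 mm wide, centred 205 mm from the hinge. Level, the tops of arm, head and nose are 140 mm above the work surface.
- hinge (a point): The arm's hinge axis, 120 mm above the work surface; x along the arm towards its free end (level at joint 0), y along the hinge axis.
- socket (a point): Centre of the coupler's socket, 200 mm along the arm from the hinge and 25 mm below the hinge line; open below, 36 mm wide, with flared rim. It coincides with the ball centre when seated. Axes of the arm.
- nose (a point): Middle of the rubber press pad on top of the arm's nose, 262 mm along the arm from the hinge and 20 mm above the hinge line; nose 44 mm wide, ending 280 mm from the hinge. Axes of the arm.
- lockhandle (a joint): Locking handle on the arm: rad relative to the arm. 0 = closed, lying back along the arm towards the hinge (its lower cross bar then grips under the ball, or blocks the empty socket); grows as it is swung up, to a stop at 1.30; starts at 0 to 0.12. Stays where left; about 2 N at the T-bar, square to its arc, moves it.
- pivot (a point): Pivot axis of the locking handle, on top of the arm: 165 mm along the arm from the hinge and 30 mm above the hinge line. x and z turn with the handle; at joint 0 they are the arm's.
- bar (a point): Middle of the handle's black T-bar grip: round, 14 mm thick, 110 mm long along y (parallel to the hinge axis), joined to the pivot by a steel strip 12 mm wide at its middle. At x = -115, z = +20 mm in the pivot's frame. Swinging up moves it up and over towards the coupler head. Either half can be pinched from above with jaws closing across it.
- carriage: Carriage sliding in the rig's T-guide along the rig's x, 0.7 kg, some 3 to 6 N to push. Dark plate 162 x 70 x 12 mm, steel block, ball of 30 mm diameter on a stem; at its outer (+x) end an upright aluminium push plate 12 mm thick, 50 mm wide, top 85 mm above the work surface. Origin on its underside, below the ball; axes as the rig. Starts 70 to 130 mm outward (+x) of home.
- ball (a point): Centre of the ball, 75 mm above the carriage's underside.
- push (a point): Middle of the push plate's outer face, 120 mm outward (+x) of the ball centre, 45 mm above the carriage's underside; pushed towards -x. It is 120 mm outward of the station when home.
- case: Loose wooden specimen case, 100 x 150 x 50 mm, a bystander. Origin at the centre of its underside.
- weight: Loose brass calibration weight with a knob, 52 mm diameter, 78 mm high, a bystander. Origin at the centre of its underside.
- spanner: Loose steel spanner, 170 mm long, lying flat along its x, a bystander. Origin at the middle of its underside.
Things that resemble listed ones, but are neither listed nor needed, are in the scene too. What is shaped like the carriage but pink is not meant.

How it is judged:
By the outcome, as a careful person would: the job done as asked, in the order asked, and still so for the second after the job is handed in, with the robot touching nothing.
It also fails if it takes over 67 s, if anything falls off the work surface, if the arm or the gripper's body presses on something with over 40 N, if the wrist force passes 120 N, or if a joint passes its speed limit or range.

## Working session

There is one attempt and no reset: what is moved stays moved. The work goes in short steps, Python scripts to look and compute and a shell command to move; the robot and the scene stay as the last step left them, time stands still between calls to the robot, and variables do not carry over. Pictures are saved under pics/ and viewed, and the job is handed in when it is done.

```bash
ls; mkdir -p pics
python3 - <<'E'
from cell import ctrl
import cv2
s=ctrl.read_state();print(s)
for c in("scene","top"):
    d=ctrl.get_image(c);cv2.imwrite(f"pics/{c}0.png",d["img"][:,:,::-1])
    print(c,{k:v for k,v in d.items() if k!="img"})
    for t in("beam","lockhandle","bar","carriage","ball","push","nose","case","weight","spanner","rig"):
        try:print(t,[(round(b["score"],2),[round(float(x)) for x in b["rect"]]) for b in ctrl.boxes_of(c,t)][:3])
        except Exception as e:print(t,e)
E
```

```text
pics
{'clock': 0.0, 'qpos': array([ 1.18221632,  0.62937217,  0.03847517,  1.51837987, -0.02698967,
        0.99629775, -0.02002352]), 'qd': array([-0.00145454,  0.00015337, -0.00041698, -0.00151702, -0.0010721 ,
        0.0013056 ,  0.00160292]), 'tau': array([-7.08009293e-05, -5.63417208e+01,  1.22608244e+00, -1.93446493e+01,
        1.09443121e-02,  1.05067645e-02, -1.16480351e-05]), 'eef_pos': array([ 205.98722721, -615.82904681,  230.36903191]), 'tool_rot': array([ 3.14153717e+00,  1.93745057e-03, -1.24806141e+00]), 'force': array([ 0.22043405, -0.61252909,  0.6985326 ]), 'torque': array([-0.03829781, -0.00606466,  0.02632615]), 'width': 85.58022789385365}
scene {'vfov': 50.24679227099932, 'cx': 258.91746410155366, 'cy': 191.77609198875092, 'T': array([[-7.94233416e-01, -4.05582584e-01,  4.52433474e-01,
         1.08688563e+03],
       [ 6.07554003e-01, -5.40457003e-01,  5.82051855e-01,
         8.49534545e+02],
       [ 8.45074371e-03,  7.37162801e-01,  6.75662334e-01,
         9.14326532e+02],
       [ 0.00000000e+00,  0.00000000e+00,  0.00000000e+00,
         1.00000000e+00]]
[... 1084 characters left out ...]
m [(0.59, [299, 159, 394, 204])]
lockhandle [(0.58, [325, 156, 393, 198])]
bar [(0.75, [322, 158, 392, 198]), (0.2, [230, 196, 288, 219])]
carriage [(0.98, [312, 252, 363, 308]), (0.88, [114, 194, 173, 240]), (0.7, [238, 247, 264, 307])]
ball [(0.94, [120, 192, 171, 241]), (0.82, [314, 250, 366, 307]), (0.8, [237, 246, 264, 310])]
push [(0.95, [118, 190, 173, 243]), (0.86, [312, 250, 364, 306]), (0.78, [236, 250, 265, 310])]
nose [(0.84, [296, 158, 396, 202])]
case [(0.8, [276, 112, 334, 160])]
weight [(0.52, [350, 128, 370, 147]), (0.42, [200, 140, 482, 237]), (0.34, [197, 132, 219, 177])]
spanner [(0.7, [195, 130, 216, 179])]
rig [(0.65, [202, 140, 481, 238]), (0.31, [324, 159, 391, 200])]
```

Run:
```python
import cv2
for c in("scene","top"):
    i=cv2.imread(f"pics/{c}0.png"); 
    x0,y0,x1,y1=(100,60,400,285) if c=="scene" else (190,95,510,335)
    cv2.imwrite(f"pics/{c}0b.png",cv2.resize(i[y0:y1,x0:x1],None,fx=2.5 if c=="top" else 2.6,fy=2.5 if c=="top" else 2.6,interpolation=cv2.INTER_CUBIC))
```

```text
(no output)
```

View pics/scene0.png

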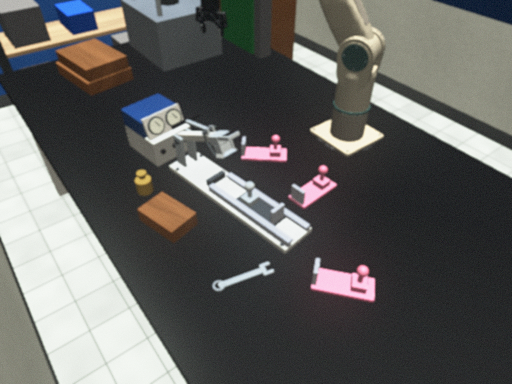

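View pics/top0.png

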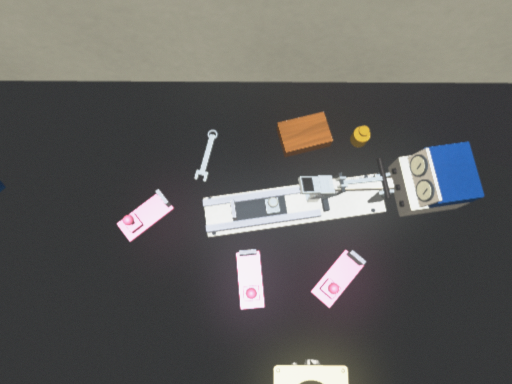

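View pics/top0b.png

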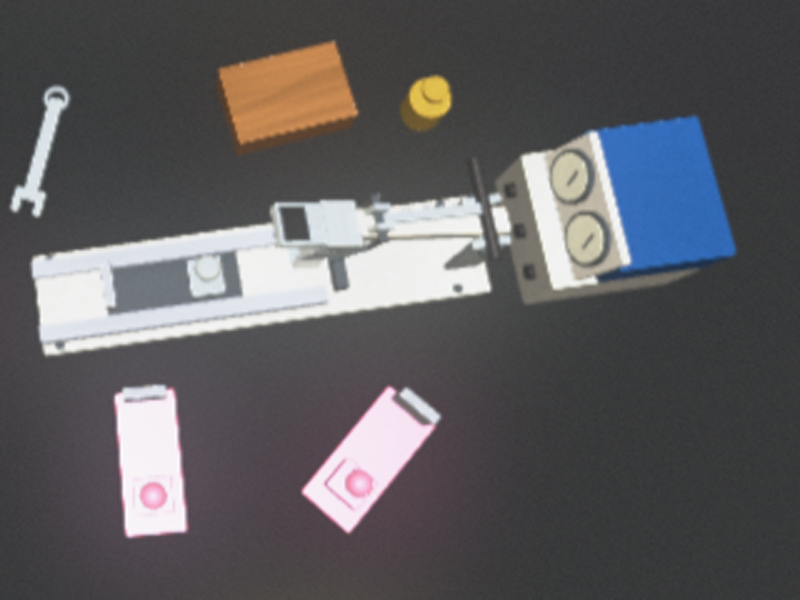

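View pics/scene0b.png

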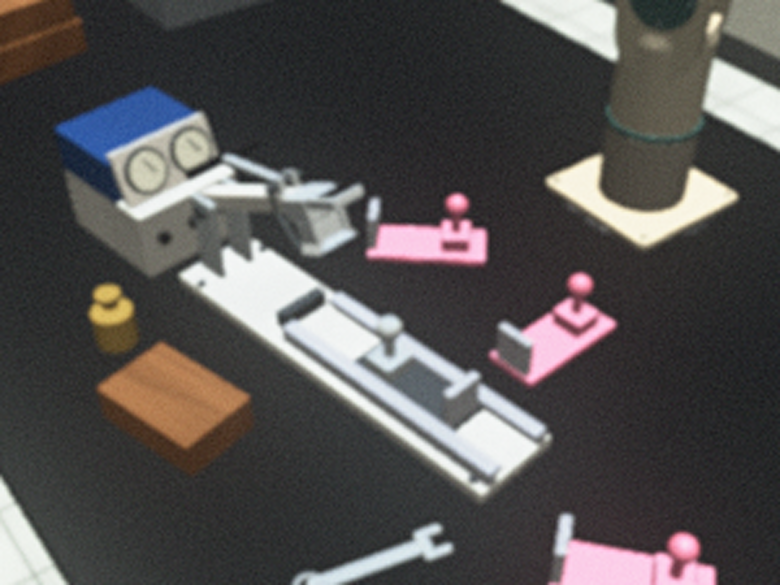

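```bash
cat > h.py <<'E'
import numpy as np,cv2
from scipy.optimize import least_squares
CAM={}
def setcam(n,d):
    CAM[n]=(384/2/np.tan(np.radians(d["vfov"])/2),d["cx"],d["cy"],np.linalg.inv(np.array(d["T"])))
def proj(n,P):
    f,cx,cy,Ti=CAM[n];P=np.atleast_2d(P);p=P@Ti[:3,:3].T+Ti[:3,3]
    return np.c_[cx+f*p[:,0]/-p[:,2],cy+f*p[:,1]/p[:,2]]
def rigw(q,P):
    P=np.atleast_2d(P);c,s=np.cos(q[2]),np.sin(q[2])
    return np.c_[q[0]+c*P[:,0]-s*P[:,1],q[1]+s*P[:,0]+c*P[:,1],P[:,2]]
def arm(b,P):
    P=np.atleast_2d(P);c,s=np.cos(b),np.sin(b)
    return np.c_[-200+c*P[:,0]-s*P[:,2],P[:,1],120+s*P[:,0]+c*P[:,2]]
def handle(b,h,P):
    P=np.atleast_2d(P);c,s=np.cos(-h),np.sin(-h)   # swinging up: -x goes up
    return arm(b,np.c_[165+c*P[:,0]-s*P[:,2],P[:,1],30+s*P[:,0]+c*P[:,2]])
def car(d,P): return np.atleast_2d(P)+[d,0,20]
E
cat > fit.py <<'E'
from h import *
import pickle
from cell import ctrl
ims={}
for c in("scene","top"):
    d=ctrl.get_image(c);setcam(c,d);ims[c]=d["img"][:,:,::-1].copy()
T=lambda x,y:(190+x/2.5,95+y/2.5)
S=lambda x,y:(100+x/2.6,60+y/2.6)
obs=[("top",lambda q:car(q[3],[0,0,75]),T(208,267)),("scene",lambda q:car(q[3],[0,0,75]),S(389,327)),
("top",lambda q:arm(q[4],[262,0,20]),T(293,223)),
("top",lambda q:handle(q[4],q[5],[-115,55,20]),T(495,256)),("top",lambda q:handle(q[4],q[5],[-115,-55,20]),T(475,161)),
("scene",lambda q:handle(q[4],q[5],[-115,55,20]),S(255,148)),
("top",lambda q:np.array([[-450,-80,170]]),T(698,117)),("top",lambda q:np.array([[-450,80,170]]),T(735,252)),
("scene",lambda q:np.array([[-450,-80,170]]),S(57,130)),("scene",lambda q:np.array([[-450,80,170]]),S(150,88)),
("top",lambda q:np.array([[310,60,20]]),T(46,350)),("scene",lambda q:np.array([[310,60,20]]),S(549,438)),("scene",lambda q:np.array([[310,-60,20]]),S(483,488)),
]
def res(q):
    qq=np.array(q)*[100,100,1,100,1,1]
    return np.concatenate([(proj(c,rigw(qq,f(qq)))[0]-p) for c,f,p in obs])
r=least_squares(res,[5,.5,1.57,1,.45,.05],loss="soft_l1")
q=r.x*[100,100,1,100,1,1]
print(np.round(q,3));print(np.round(res(r.x).reshape(-1,2),1))
pickle.dump(q,open("q.pkl","wb"))
def draw(q,tag):
  for c in ims:
    im=cv2.resize(ims[c],None,fx=4,fy=4,interpolation=cv2.INTER_CUBIC)
    def L(P,col):
        p=proj(c,rigw(q,np.array(P)))
        cv2.polylines(im,[np.int32(p*4+1.5)],True,col,1)
    bx=lambda x0,x1,y,z:[[x0,-y,z],[x1,-y,z],[x1,y,z],[x0,y,z]]
    L(bx(-270,310,60,20),(0,255,0));L(bx(-450,-270,80,170),(0,255,0))
    L(arm(q[4],bx(244,280,22,20)),(0,0,255));L(arm(q[4],bx(0,280,15,20)),(0,0,255))
    L(handle(q[4],q[5],[[-115,-55,20],[-115,55,20]]),(255,0,255))
    L(handle(q[4],q[5],[[-115,0,20],[0,0,0]]),(255,0,255))
    L(car(q[3],[[108,-25,65],[120,-25,65],[120,25,65],[108,25,65]]),(0,255,255))
    L(car(q[3],[[0,0,0],[0,0,75]]),(0,255,255))
    x0,y0,x1,y1=(110,80,320,260) if c=="scene" else (190,130,490,250)
    o=im[y0*4:y1*4,x0*4:x1*4]
    if o.shape[1]>800:o=cv2.resize(o,None,fx=800/o.shape[1],fy=800/o.shape[1])
    if o.shape[0]>600:o=cv2.resize(o,None,fx=600/o.shape[0],fy=600/o.shape[0])
    cv2.imwrite(f"pics/{c}_{tag}.png",o)
draw(q,"fit")
for n,P in dict(station=[[0,0,95]],bar=handle(q[4],q[5],[-115,0,20]),pivot=arm(q[4],[165,0,30]),nose=arm(q[4],[262,0,20]),push=car(q[3],[120,0,45]),hinge=[[-200,0,120]]).items():
    print(n,np.round(rigw(q,P)[0],1))
E
python3 fit.py
```

```text
[5.61692e+02 2.89000e-01 1.71600e+00 1.05022e+02 4.56000e-01 9.90000e-02]
[[-0.5  0.1]
 [-0.9  0. ]
 [ 0.4 -0.7]
 [-0.6  1.2]
 [-1.7 -1.1]
 [ 1.  -3.6]
 [ 0.8 -2.1]
 [ 1.9  0.2]
 [-2.1 -4.4]
 [ 0.3 -4.2]
 [-2.5  1.6]
 [ 1.  -0.8]
 [-0.5  2.6]]
station [5.617e+02 3.000e-01 9.500e+01]
bar [ 587.7 -177.7  198.2]
pivot [571.1 -64.1 219.6]
nose [557.9  26.4 253.4]
push [529.2 223.   65. ]
hinge [ 590.6 -197.6  120. ]
```

View pics/scene_fit.png

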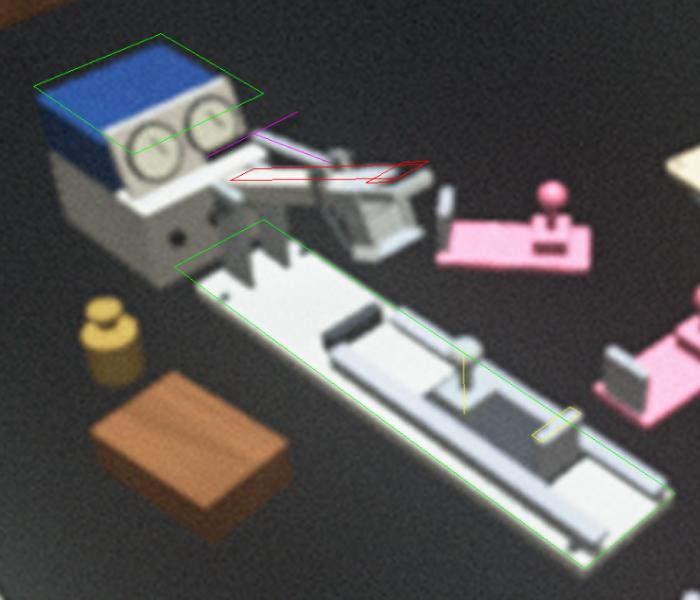

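View pics/top_fit.png

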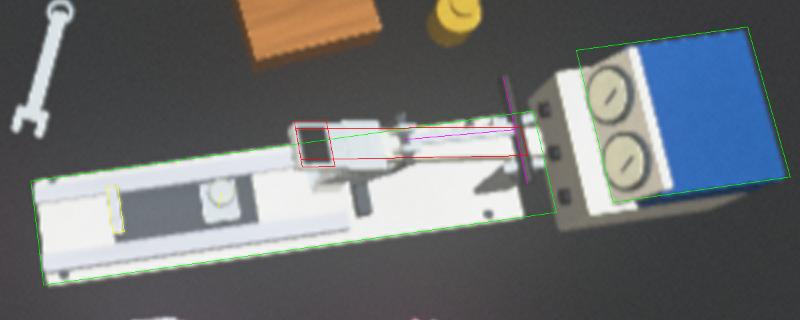

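Run:
```python
import cv2
i=cv2.imread("pics/scene0.png");cv2.imwrite("pics/s_z.png",cv2.resize(i[90:190,115:255],None,fx=5.7,fy=5.7,interpolation=cv2.INTER_CUBIC))
i=cv2.imread("pics/top0.png");cv2.imwrite("pics/t_z.png",cv2.resize(i[140:230,290:430],None,fx=5.7,fy=5.7,interpolation=cv2.INTER_CUBIC))
```

```text
(no output)
```

View pics/s_z.png

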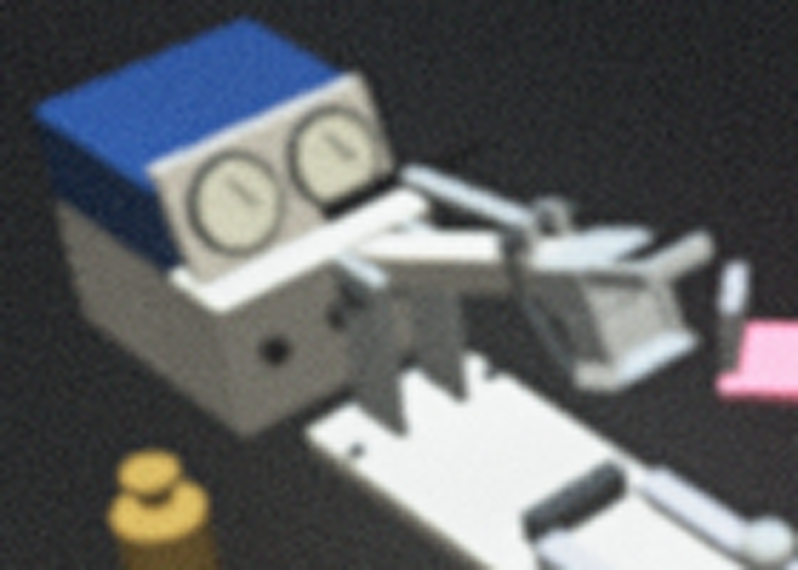

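View pics/t_z.png

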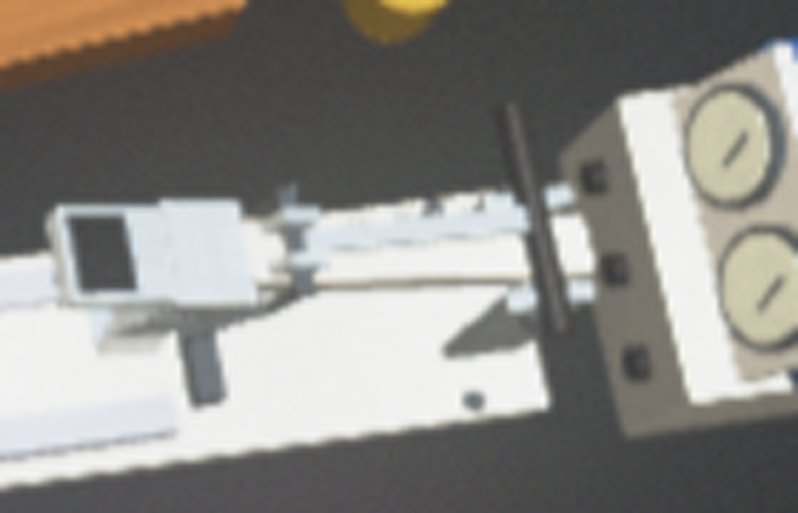

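```bash
python3 - <<'E'
s=open('h.py').read()
s=s.replace("CAM={}","CAM={};K={'scene':0.,'top':0.}").replace("    return np.c_[cx+f*p[:,0]/-p[:,2],cy+f*p[:,1]/p[:,2]]","    u=p[:,:2]/-p[:,2:];u=u*(1+K[n]*(u**2).sum(1,keepdims=True))\n    return np.c_[cx+f*u[:,0],cy-f*u[:,1]]")
open('h.py','w').write(s)
s=open('fit.py').read()
a=s.index("def res");b=s.index("pickle.dump")
s=s[:a]+'''Z=lambda x,y:(115+x/5.7,90+y/5.7)
Y=lambda x,y:(290+x/5.7,140+y/5.7)
obs=[o for i,o in enumerate(obs) if i not in(2,3,4,5)]
H=lambda y:(lambda q:handle(q[4],q[5],[-115,y,20]))
obs+=[("top",H(55),Y(557,328)),("top",H(-55),Y(510,106)),("scene",H(55),Z(513,141)),("scene",H(-55),Z(328,212)),
("top",lambda q:arm(q[4],[262,0,20]),Y(103,255)),("scene",lambda q:arm(q[4],[280,0,12]),Z(675,257)),
("scene",lambda q:car(q[3],[108,-25,65]),(110+536/3.333,80+433/3.333)),
]
def res(q):
    qq=np.array(q[:6])*[100,100,1,100,1,1];K['scene'],K['top']=q[6:]
    return np.concatenate([(proj(c,rigw(qq,f(qq)))[0]-p) for c,f,p in obs])
r=least_squares(res,[5,.5,1.57,1,.45,.05,-.1,-.05],loss="soft_l1")
q=r.x[:6]*[100,100,1,100,1,1]
print(np.round(q,3),K);print(np.round(res(r.x).reshape(-1,2),1).tolist())
'''+"pickle.dump((q,dict(K)),open('q.pkl','wb'))\n"+s[b:].split("\n",1)[1]
open('fit.py','w').write(s)
E
python3 fit.py
```

```text
[ 5.61408e+02 -4.79500e+00  1.72000e+00  1.10922e+02  4.34000e-01
  9.30000e-02] {'scene': np.float64(-0.18963160996401163), 'top': np.float64(-0.04478067852162735)}
[[-0.7, 0.6], [-0.3, -0.1], [-0.7, -1.9], [0.3, -0.5], [1.2, -2.1], [1.7, -2.2], [-0.5, 2.1], [-0.1, -2.3], [-1.4, 0.9], [0.2, 1.0], [-0.8, -0.1], [-5.8, -0.6], [-0.0, 0.3], [0.1, -0.3], [0.2, 0.1], [-1.0, 0.2]]
station [561.4  -4.8  95. ]
bar [ 587.9 -180.8  197. ]
pivot [570.8 -67.  216.6]
nose [557.   24.2 248.3]
push [527.  223.6  65. ]
hinge [ 591.2 -202.6  120. ]
```

View pics/scene_fit.png

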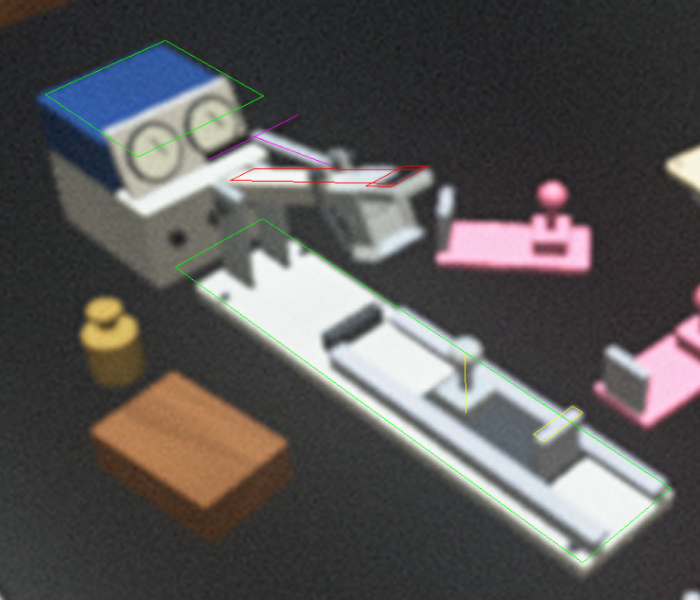

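View pics/top_fit.png

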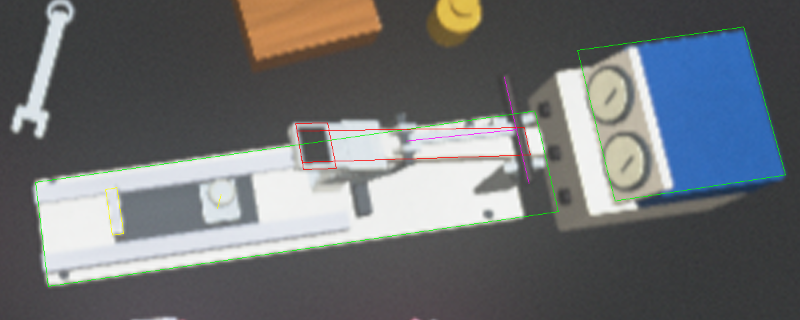

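```bash
cat > go.py <<'E'
# usage: go.py part  -> helper printing tool-frame shift for world targets
from h import *
import pickle
from scipy.spatial.transform import Rotation as R
from cell import ctrl
q,k=pickle.load(open("q.pkl","rb"));K.update(k)
def shift(P,rot=None,s=None,name=""):
    s=s or ctrl.read_state();R0=R.from_euler("xyz",s["tool_rot"])
    d=R0.inv().apply(np.array(P)-s["eef_pos"])/40
    rv=np.zeros(3) if rot is None else (R0.inv()*rot).as_rotvec(degrees=True)
    print(name,np.round(d,3),np.round(rv,1))
def down(yaw,tilt=0): # tilt about rig y: positive = fingers point towards rig -x
    return R.from_euler("z",q[2])*R.from_euler("y",tilt)*R.from_euler("z",-q[2])*R.from_euler("xyz",[np.pi,0,yaw])
YAW=q[2]-np.pi
def W(x,y,z): return rigw(q,[[x,y,z]])[0]
def B(h,b=None): return handle(q[4] if b is None else b,h,[-115,0,20])[0]
E
python3 - <<'E'
from go import *
b=B(q[5]);print(b)
shift(W(b[0],34,300),down(YAW),name="above");shift(W(b[0],34,b[2]-18),down(YAW),name="grasp")
s=ctrl.read_state();p=s["eef_pos"];shift((p+W(b[0],34,300))/2+[-30,0,40],None,name="mid")
E
```

```text
[-177.97608041    0.          196.97267399]
above [ -7.448 -11.666  -1.717] [-0.   0.   9.9]
grasp [ -7.448 -11.666   1.309] [-0.   0.   9.9]
mid [-3.962 -5.122 -1.858] [0. 0. 0.]
```

```bash
python3 -m creep '-0.6 -0.8 -0.8 0 0 0 0; -1.1 -1.5 -1.5 0 0 2 0; -1.8 -2.2 -1.9 0 0 3 0; -2.5 -2.9 -1.9 0 0 4 0; -3.1 -3.7 -1.9 0 0 5 0; -3.7 -4.4 -1.9 0 0 6 0; -4.2 -5.2 -1.9 0 0 7 0; -4.7 -6.0 -1.9 0 0 8 0; -5.2 -6.8 -1.9 0 0 9 0; -5.7 -7.6 -1.9 0 0 9.9 0'
python3 - <<'E'
from go import *
b=B(q[5])
shift(W(b[0],34,300),down(YAW),name="above");shift(W(b[0],34,b[2]-18),down(YAW),name="grasp")
E
```

```text
clock: 2.23
eef_pos: [423.1, -302.2, 307.7]
tool_rot: [-3.141, -0.001, -1.422]
force: [0.6, -0.2, -0.1]
width: 85.3
above [-2.389 -3.674  0.194] [-0. -0. -0.]
grasp [-2.39  -3.672  3.22 ] [-0. -0. -0.]
```

```bash
python3 -m creep '-0.5 -0.7 0 0 0 0 0; -0.9 -1.3 0 0 0 0 0; -1.3 -1.9 0 0 0 0 0; -1.7 -2.6 0 0 0 0 0; -2.1 -3.2 0 0 0 0 0; -2.38 -3.66 0 0 0 0 0; -2.38 -3.66 0.5 0 0 0 0; -2.38 -3.66 1.0 0 0 0 0; -2.38 -3.66 1.5 0 0 0 0; -2.38 -3.66 1.5 0 0 0 0'
cat > look.py <<'E'
import sys
from go import *
t=sys.argv[1]
for c in("scene","top"):
    d=ctrl.get_image(c);setcam(c,d);i=d["img"][:,:,::-1]
    x0,y0,x1,y1=(110,70,330,240) if c=="scene" else (220,110,440,275)
    cv2.imwrite(f"pics/{c}_{t}.png",cv2.resize(i[y0:y1,x0:x1],None,fx=3.5,fy=3.5,interpolation=cv2.INTER_CUBIC))
E
python3 look.py a
```

```text
clock: 3.07
eef_pos: [550.3, -186.8, 243.7]
tool_rot: [3.135, 0.003, -1.42]
force: [-1.3, 0.3, -0.7]
width: 85.5
```

View pics/scene_a.png

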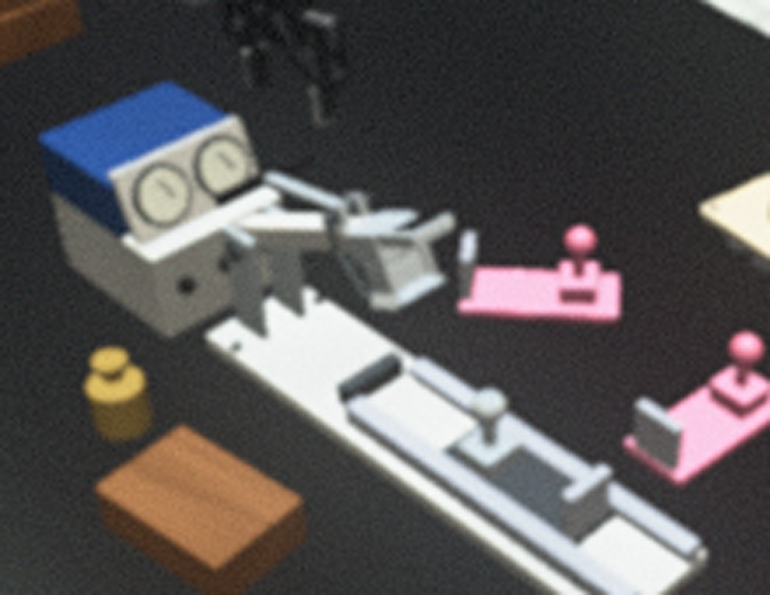

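View pics/top_a.png

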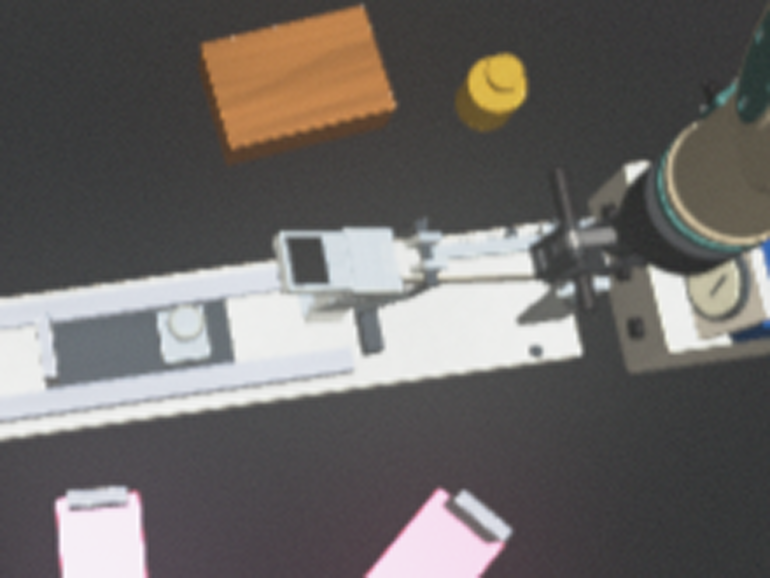

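Run:
```python
from go import *
s=ctrl.read_state();R0=R.from_euler("xyz",s["tool_rot"])
im=cv2.imread("pics/scene_a.png")
d=ctrl.get_image("scene");setcam("scene",d);setcam("top",ctrl.get_image("top"))
for t,o in(("scene",(110,70)),("top",(220,110))):
    im=cv2.imread(f"pics/{t}_a.png")
    for P in([-43,-11,-13],[-43,11,-13],[43,-11,-13],[43,11,-13],[0,0,0]):
        p=(proj(t,s["eef_pos"]+R0.apply(P))[0]-o+.5)*3.5
        cv2.circle(im,(int(p[0]),int(p[1])),4,(0,0,255),1)
    for y in(-55,55,34):
        p=(proj(t,rigw(q,handle(q[4],q[5],[-115,y,20])))[0]-o+.5)*3.5;cv2.circle(im,(int(p[0]),int(p[1])),4,(0,255,0),1)
    im=im[:400,150:450] if t=="scene" else im[100:400,400:]
    cv2.imwrite(f"pics/{t}_a2.png",cv2.resize(im,None,fx=1.5,fy=1.5))
```

```text
(no output)
```

View pics/scene_a2.png

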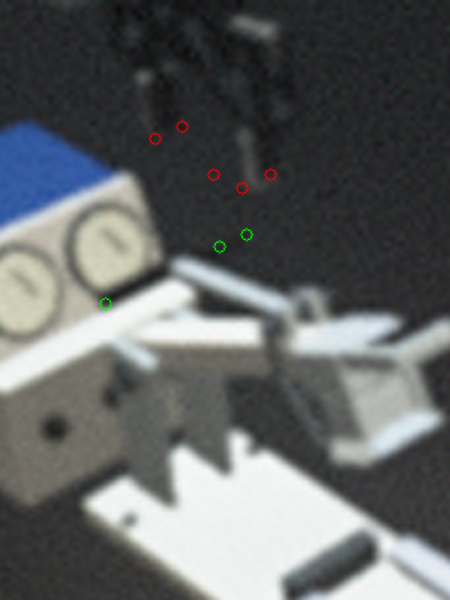

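View pics/top_a2.png

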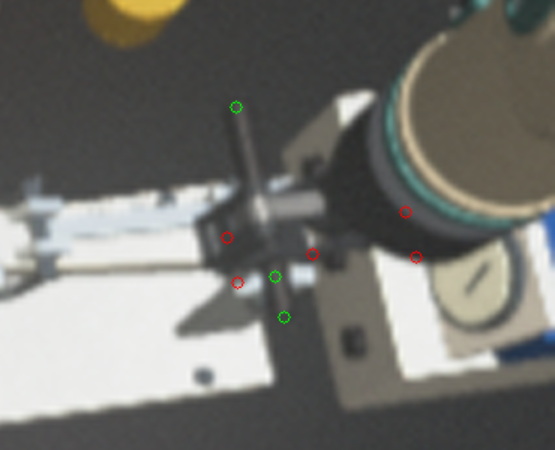

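```bash
python3 - <<'E'
from go import *
b=B(q[5]);shift(W(b[0],37,b[2]-18),down(YAW),name="grasp")
E
python3 -m creep '0 0 0.5 0 0 0 0; 0 0 1 0 0 0 0; 0 0 1.3 0 0 0 0; 0 0 1.6 0 0 0 0; 0 0 1.6 0 0 0 0'; python3 look.py b
```

```text
grasp [-0.057  0.054  1.743] [-0.1 -0.1  0. ]
clock: 3.68
eef_pos: [552.1, -187.7, 182.6]
tool_rot: [3.14, 0.001, -1.421]
force: [-0.1, 0.0, -0.0]
width: 85.5
```

View pics/scene_b.png

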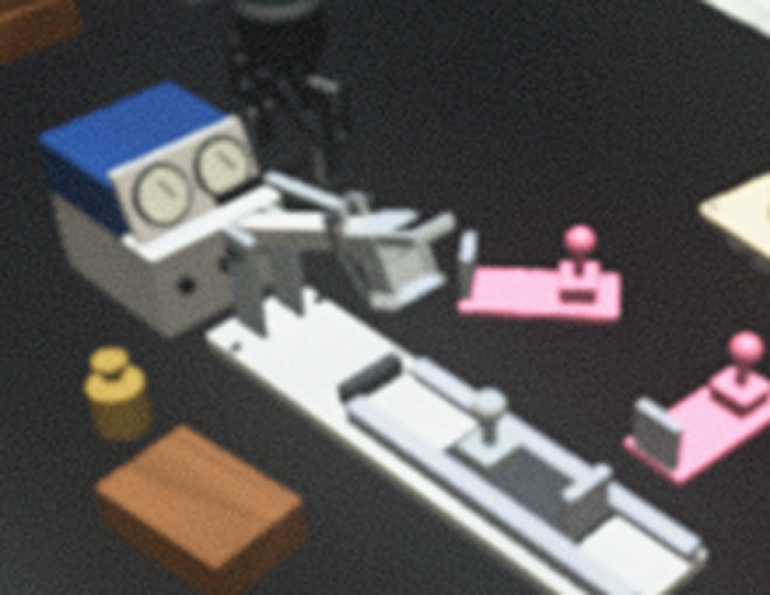

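View pics/top_b.png

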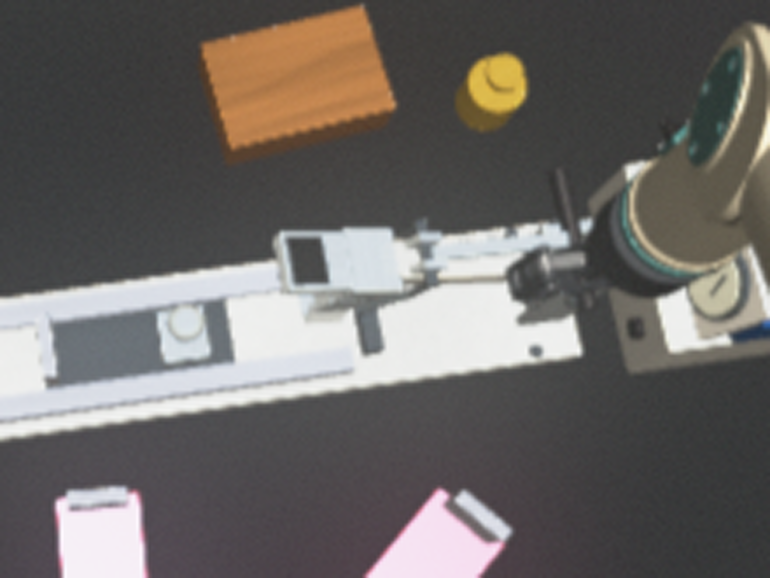

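```bash
python3 -m creep '-0.05 0 0.1 0 0 0 0.4; -0.05 0 0.1 0 0 0 0.6; -0.05 0 0.1 0 0 0 0.75; -0.05 0 0.1 0 0 0 0.85; -0.05 0 0.1 0 0 0 1; -0.05 0 0.1 0 0 0 1; -0.05 0 0.1 0 0 0 1'; python3 look.py c
```

```text
clock: 4.37
eef_pos: [552.4, -184.5, 179.4]
tool_rot: [3.141, 0.002, -1.42]
force: [-0.4, 3.3, 1.9]
width: 11.7
```

View pics/scene_c.png

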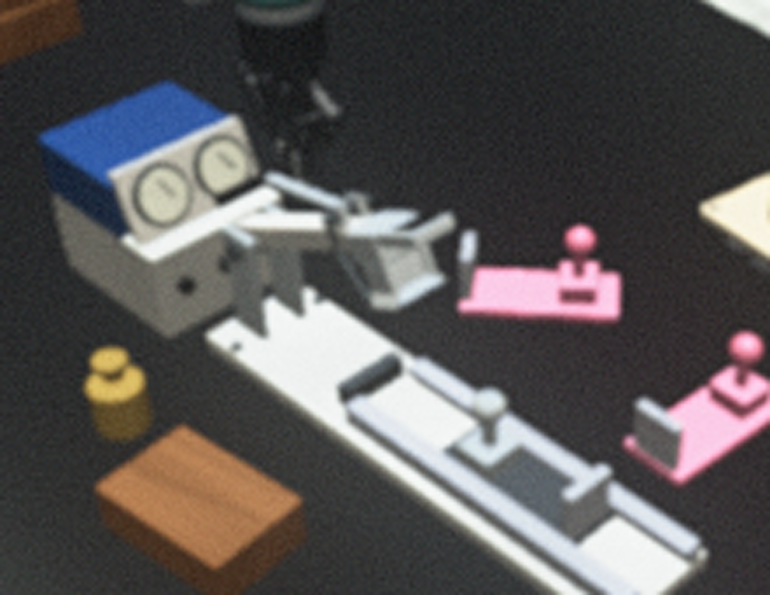

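View pics/top_c.png

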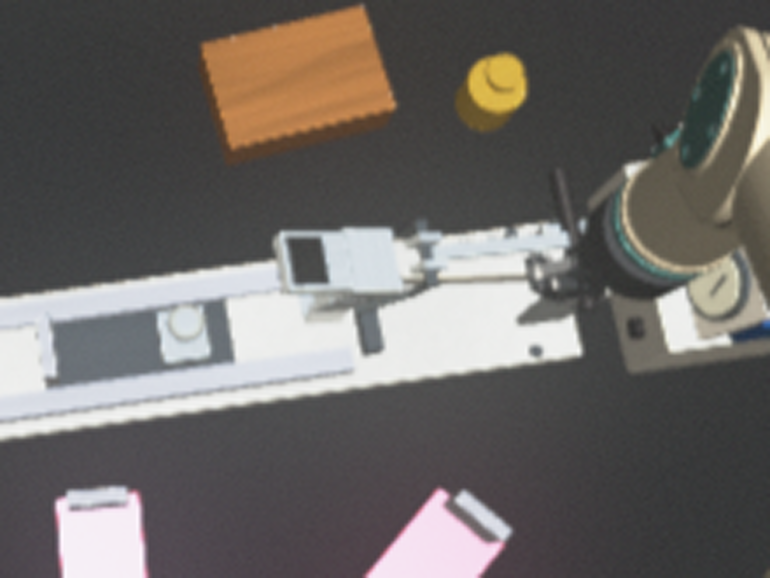

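Run:
```python
from go import *
s=ctrl.read_state();b0=B(q[5]);p0=s["eef_pos"]
c,sn=np.cos(q[2]),np.sin(q[2]);print(rigw([-p0[0]*0,0,-q[2]],[p0-W(0,0,0)*[1,1,0]]))
for h in np.arange(.093,1.36,.1):
    shift(p0+W(*B(h))-W(*b0),name=round(h,2))
```

```text
[[-176.34942948   35.66480236  179.41317287]]
0.09 [ 0.  0. -0.] [0. 0. 0.]
0.19 [ 0.034  0.    -0.29 ] [0. 0. 0.]
0.29 [ 0.039  0.    -0.582] [0. 0. 0.]
0.39 [ 0.015  0.    -0.872] [0. 0. 0.]
0.49 [-0.038  0.    -1.159] [0. 0. 0.]
0.59 [-0.119  0.    -1.439] [0. 0. 0.]
0.69 [-0.228 -0.    -1.71 ] [0. 0. 0.]
0.79 [-0.364 -0.    -1.968] [0. 0. 0.]
0.89 [-0.524 -0.    -2.212] [0. 0. 0.]
0.99 [-7.090e-01 -1.000e-03 -2.438e+00] [0. 0. 0.]
1.09 [-9.140e-01 -1.000e-03 -2.645e+00] [0. 0. 0.]
1.19 [-1.14e+00 -1.00e-03 -2.83e+00] [0. 0. 0.]
1.29 [-1.382e+00 -1.000e-03 -2.992e+00] [0. 0. 0.]
```

```bash
python3 -m creep '0.02 0 -0.15 0 0 0 1; 0.03 0 -0.29 0 0 0 1; 0.04 0 -0.44 0 0 0 1; 0.04 0 -0.58 0 0 0 1; 0.03 0 -0.73 0 0 0 1; 0.02 0 -0.87 0 0 0 1; -0.01 0 -1.02 0 0 0 1; -0.04 0 -1.16 0 0 0 1; -0.08 0 -1.3 0 0 0 1; -0.12 0 -1.44 0 0 0 1'; python3 look.py d
```

```text
clock: 5.3
eef_pos: [551.7, -180.7, 237.2]
tool_rot: [3.142, 0.0, -1.421]
force: [1.4, 5.3, -4.8]
width: 11.7
```

View pics/scene_d.png

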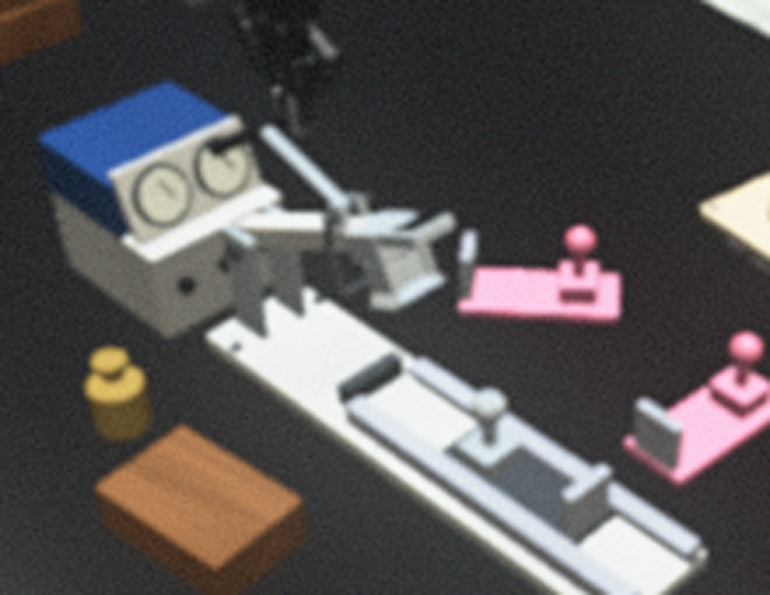

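View pics/top_d.png

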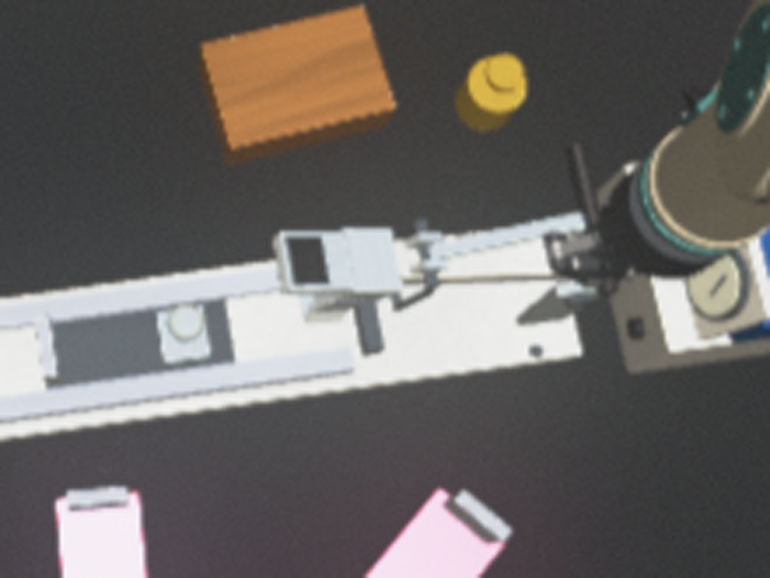

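```bash
python3 -m creep '-0.05 0 -0.14 0 0 0 1; -0.11 0 -0.27 0 0 0 1; -0.18 0 -0.4 0 0 0 1; -0.24 0 -0.53 0 0 0 1; -0.32 0 -0.65 0 0 0 1; -0.4 0 -0.77 0 0 0 1; -0.49 0 -0.89 0 0 0 1; -0.59 0 -1.0 0 0 0 1; -0.69 0 -1.1 0 0 0 1; -0.79 0 -1.2 0 0 0 1';  python3 -m creep '-0.11 0 -0.1 0 0 0 1; -0.23 0 -0.19 0 0 0 1; -0.35 0 -0.27 0 0 0 1; -0.41 0 -0.31 0 0 0 1; -0.41 0 -0.31 0 0 0 1'; python3 look.py e
```

```text
clock: 6.23
eef_pos: [547.5, -152.5, 286.3]
tool_rot: [-3.14, -0.005, -1.423]
force: [3.0, -3.8, -0.9]
width: 12.0
clock: 6.65
eef_pos: [545.0, -135.4, 299.1]
tool_rot: [-3.139, -0.004, -1.422]
force: [1.1, -5.1, 2.2]
width: 11.7
```

View pics/scene_e.png

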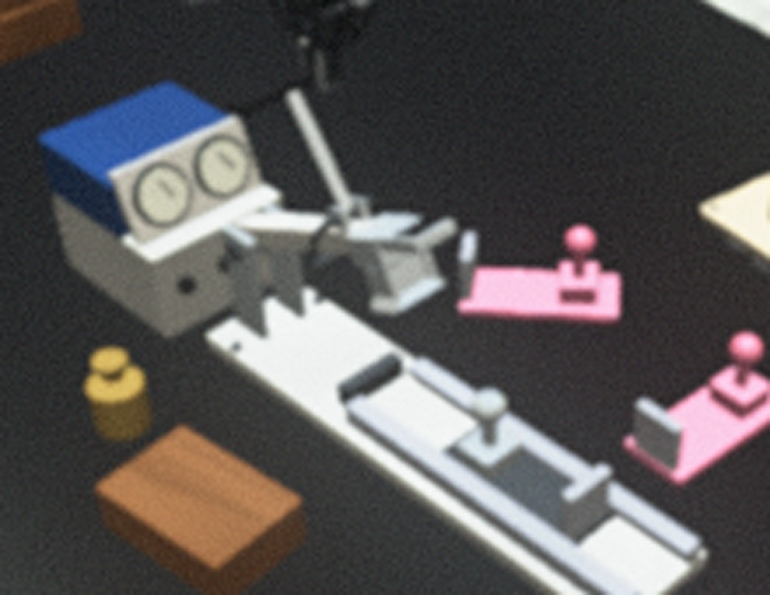

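View pics/top_e.png

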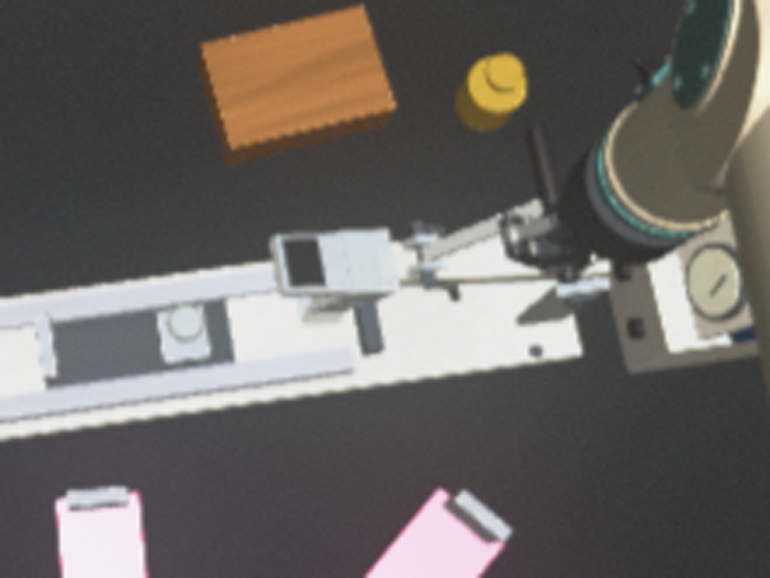

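```bash
python3 -m creep '-0.12 0 -0.07 0 0 0 1; -0.18 0 -0.10 0 0 0 1; -0.18 0 -0.10 0 0 0 1';  python3 -m creep '-0.06 0 -0.03 0 0 0 1;-0.12 0 -0.06 0 0 0 1; -0.12 0 -0.06 0 0 0 1; -0.12 0 -0.06 0 0 0 1'
```

```text
clock: 7.0
eef_pos: [543.7, -127.2, 301.9]
tool_rot: [-3.141, -0.002, -1.421]
force: [2.3, -4.7, 1.6]
width: 11.5
clock: 7.33
eef_pos: [543.0, -122.0, 304.0]
tool_rot: [-3.141, -0.0, -1.421]
force: [2.0, -3.3, 3.2]
width: 11.9
```

```bash
python3 look.py f
python3 - <<'E'
from go import *
s=ctrl.read_state();p=s["eef_pos"]
g=rigw([0,0,-q[2]],[p-W(0,0,0)*[1,1,0]])[0];bx,bz=g[0]-1.6,g[2]+17.6
print(bx,bz)
for b in np.arange(.40,.561,.02):
    P=arm(b,[165,0,30])[0];dx,dz=bx-P[0],bz-P[2]
    print(round(b,3),round(np.hypot(dx,dz),1),round(np.radians(170.13)+b-np.arctan2(dz,dx),3))
E
```

```text
-114.66461558958504 321.6101825723758
0.4 122.7 1.334
0.42 119.4 1.358
0.44 116.1 1.382
0.46 112.8 1.407
0.48 109.5 1.433
0.5 106.2 1.46
0.52 103.0 1.488
0.54 99.8 1.518
0.56 96.6 1.548
```

View pics/scene_f.png

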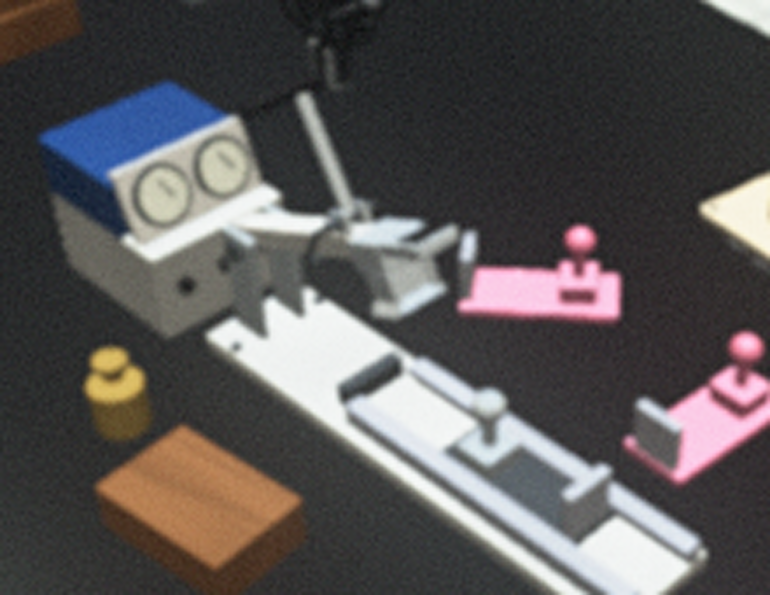

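View pics/top_f.png

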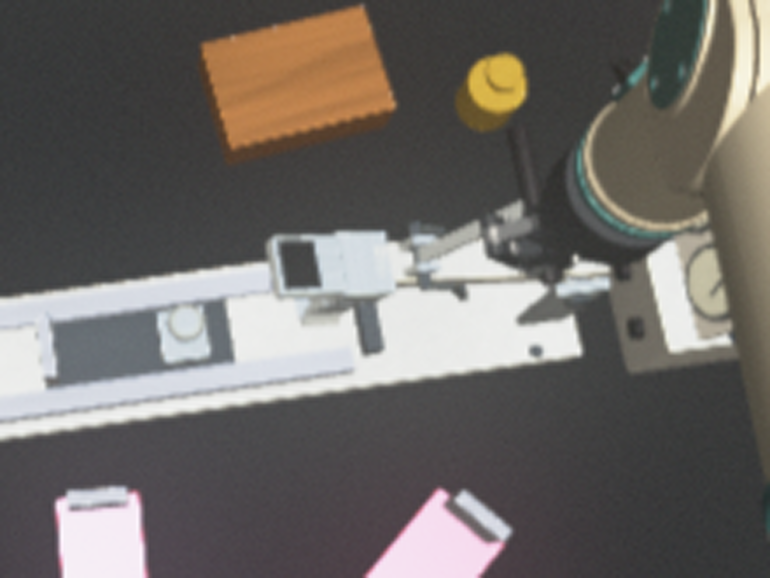

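```bash
python3 -m creep '0 0 0 0 0 0 0.6; 0 0 0 0 0 0 0.4; 0 0 0 0 0 0 0.4; 0 0 0 0 0 0 0.4; 0 0 -0.5 0 0 0 0.4; 0 0 -1 0 0 0 0.4; 0 0 -1.5 0 0 0 0.4; 0 0 -2 0 0 0 0.6; 0 0 -2.5 0 0 0 1; 0 0 -2.5 0 0 0 1'; python3 look.py g;  python3 - <<'E'
from go import *
x=q[3]+120
shift(W(x+45,0,330),down(YAW),name="above");shift(W(x+30,0,58),down(YAW),name="down");shift(W(x+10,0,58),down(YAW),name="down")
print(W(x+45,0,58))
E
```

```text
clock: 8.27
eef_pos: [544.3, -121.5, 407.6]
tool_rot: [-3.135, -0.001, -1.42]
force: [0.2, -0.1, 0.6]
width: 15.5
above [-9.706 -0.904  1.854] [-0.   0.   0.1]
down [-9.329 -0.899  8.653] [-0.   0.   0.1]
down [-8.829 -0.898  8.653] [-0.   0.   0.1]
[520.35341133 268.05557875  58.        ]
```

View pics/scene_g.png

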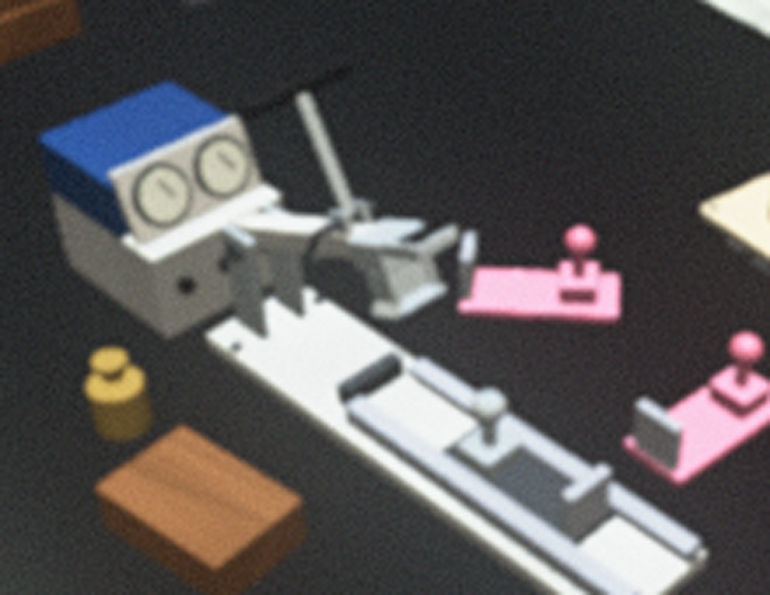

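View pics/top_g.png

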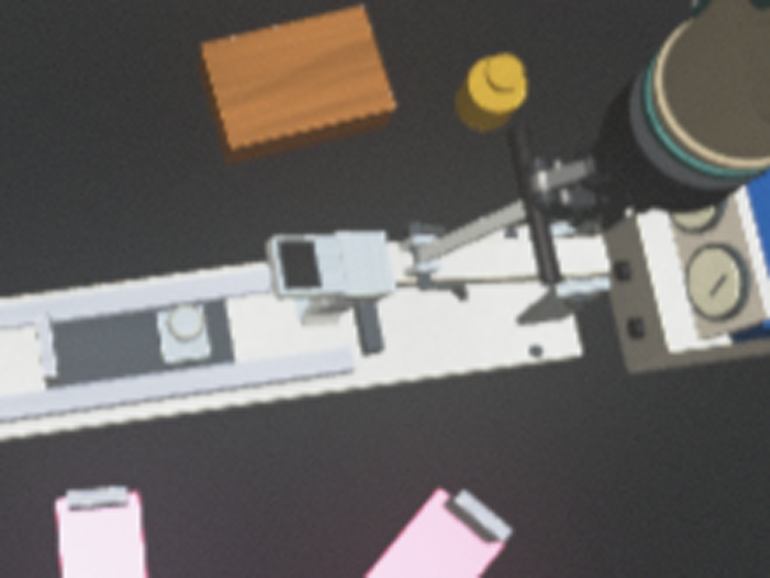

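```bash
cat > fh.py <<'E'
from go import *
def fit(pts,x0):
    for c in("scene","top"): setcam(c,ctrl.get_image(c))
    o={"scene":np.array((110,70)),"top":np.array((220,110))}
    def res(x): 
        r=[]
        for c,k,p in pts:
            P=handle(x[0],x[1],[-115,k,20]) if k!="n" else arm(x[0],[262,0,20])
            r.append(proj(c,rigw(q,P))[0]-(o[c]+np.array(p)/3.5-.3))
        return np.concatenate(r)
    r=least_squares(res,x0,loss="soft_l1");print(np.round(r.x,3),np.round(r.fun.reshape(-1,2),1).tolist())
    return r.x
E
python3 - <<'E'
from fh import *
fit([("top",-55,(516,127)),("top",55,(552,280)),("top","n",(301,265)),("scene",55,(348,71)),("scene",0,(303,94))],[.4,1.3])
E
```

```text
[0.388 1.289] [[0.1, 0.7], [-0.1, 1.6], [-0.3, 0.4], [0.3, -0.6], [-0.9, -0.8]]
```

```bash
python3 -m creep '-1 -0.1 0 0 0 0 1; -2 -0.2 0 0 0 0 1; -3 -0.3 0 0 0 0 1; -4 -0.4 0 0 0 0 1; -5 -0.5 0.3 0 0 0 1; -6 -0.6 0.7 0 0 0 1; -7 -0.7 1.2 0 0 0 1; -8 -0.8 1.8 0 0 0 1; -9 -0.85 2.4 0 0 0 1; -9.8 -0.9 3 0 0 0 1'; python3 -m creep '0 0 0.6 0 0 0 1; 0 0 1.2 0 0 0 1; 0 0 1.8 0 0 0 1; 0 0 2.2 0 0 0 1;0 0 2.2 0 0 0 1'; python3 look.py i;  python3 - <<'E'
from go import *
x=q[3]+120
shift(W(x+50,0,58),down(YAW),name="down");
E
```

```text
clock: 9.3
eef_pos: [519.7, 262.1, 289.8]
tool_rot: [3.14, 0.0, -1.42]
force: [0.3, -0.2, -0.2]
width: -0.2
clock: 9.72
eef_pos: [517.5, 258.5, 198.8]
tool_rot: [3.132, -0.003, -1.42]
force: [-0.8, -0.4, 1.1]
width: 0.1
down [-0.327 -0.047  3.617] [ 0.1 -0.   0. ]
```

View pics/scene_i.png

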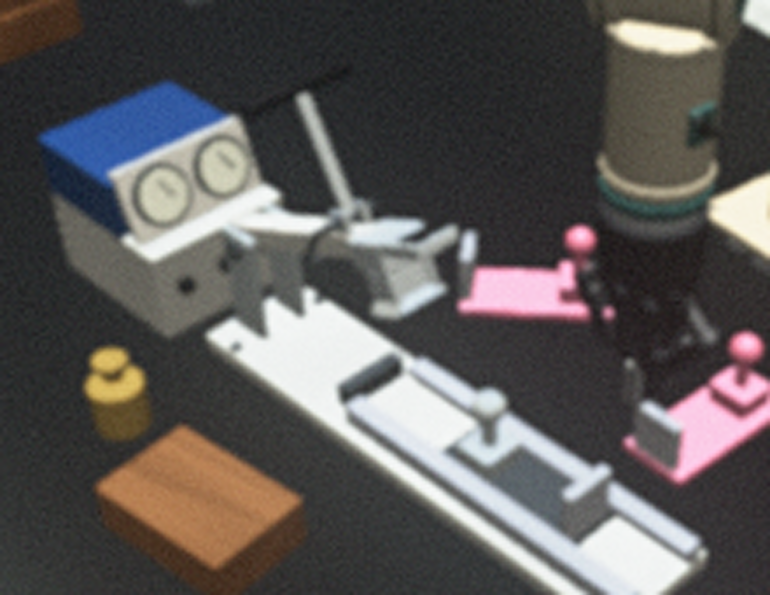

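View pics/top_i.png

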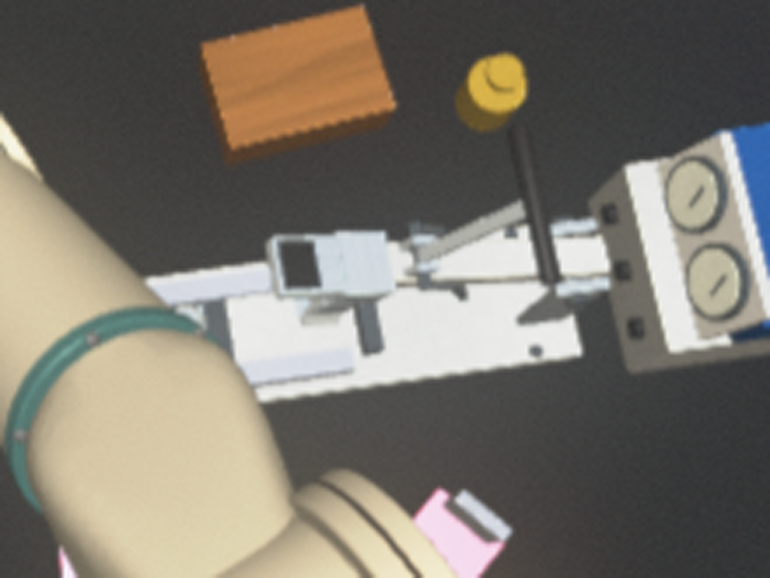

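```bash
python3 -m creep '-0.33 0 0.6 0 0 0 1; -0.33 0 1.2 0 0 0 1; -0.33 0 1.8 0 0 0 1; -0.33 0 2.4 0 0 0 1; -0.33 0 2.4 0 0 0 1'; python3 look.py j;  python3 - <<'E'
from go import *
x=q[3]+120
shift(W(x+50,0,56),down(YAW),name="down");
E
```

```text
clock: 10.23
eef_pos: [516.9, 272.1, 104.8]
tool_rot: [3.136, -0.002, -1.421]
force: [-0.6, -0.2, -0.4]
width: 0.1
down [ 0.013 -0.009  1.309] [-0.  0.  0.]
```

View pics/scene_j.png

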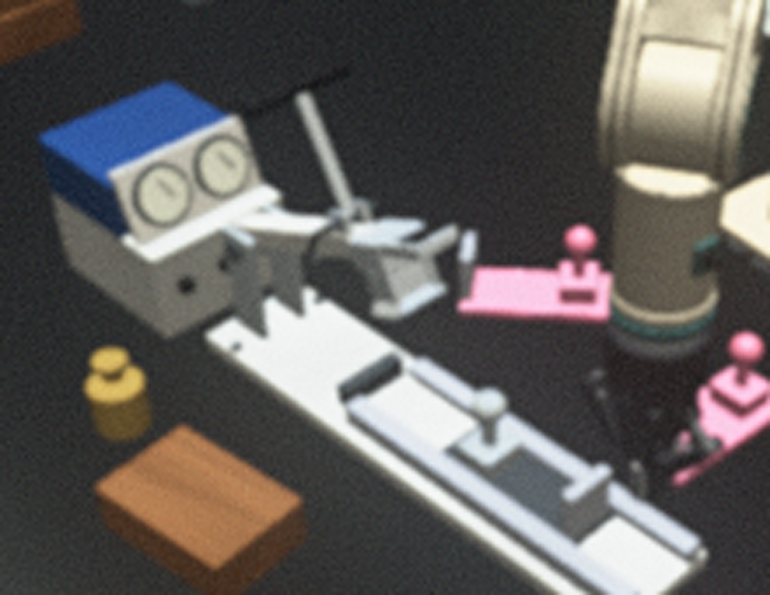

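```bash
python3 -m creep '0 0 0.4 0 0 0 1; 0 0 0.8 0 0 0 1; 0 0 1.22 0 0 0 1; 0 0 1.22 0 0 0 1; 0.3 0 1.25 0 0 0 1; 0.6 0 1.25 0 0 0 1; 0.8 0 1.25 0 0 0 1; 1.0 0 1.25 0 0 0 1; 1.2 0 1.25 0 0 0 1; 1.4 0 1.25 0 0 0 1'; python3 look.py k;  python3 - <<'E'
from go import *
s=ctrl.read_state();print(rigw([0,0,-q[2]],[s["eef_pos"]-W(0,0,0)*[1,1,0]]))
E
```

```text
clock: 11.17
eef_pos: [528.3, 220.2, 59.1]
tool_rot: [-3.138, 0.004, -1.42]
force: [-1.4, 6.6, 3.8]
width: 0.0
[[224.9189285   -0.4682355   58.79624905]]
```

View pics/scene_k.png

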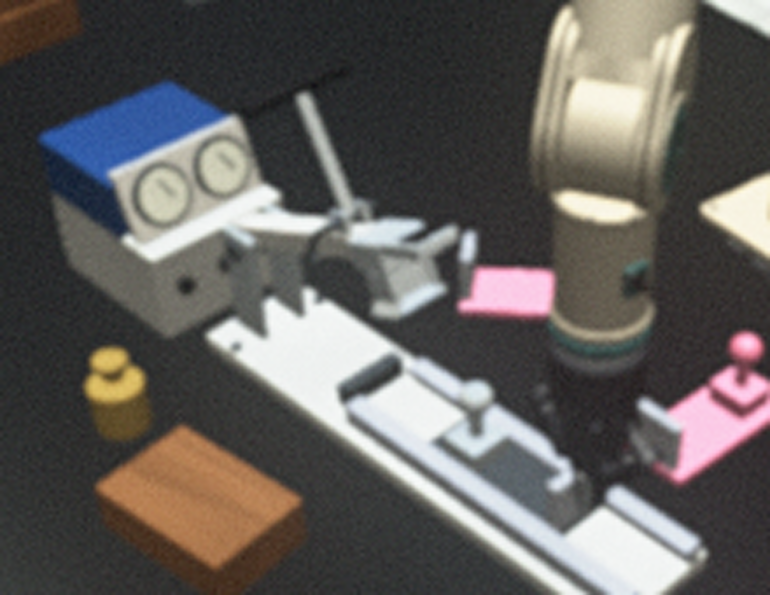

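```bash
python3 -m creep '0.2 0 0 0 0 0 1; 0.4 0 0 0 0 0 1; 0.6 0 0 0 0 0 1; 0.8 0 0 0 0 0 1; 1 0 0 0 0 0 1; 1.2 0 0 0 0 0 1; 1.4 0 0 0 0 0 1; 1.6 0 0 0 0 0 1; 1.75 0 0 0 0 0 1; 1.9 0 0 0 0 0 1'; python3 look.py l;  python3 - <<'E'
from go import *
s=ctrl.read_state();print(rigw([0,0,-q[2]],[s["eef_pos"]-W(0,0,0)*[1,1,0]]))
E
```

```text
clock: 12.1
eef_pos: [539.2, 145.6, 58.6]
tool_rot: [-3.139, 0.004, -1.419]
force: [-2.0, 7.7, 4.7]
width: -0.0
[[150.09497979  -0.27630404  58.45393975]]
```

View pics/scene_l.png

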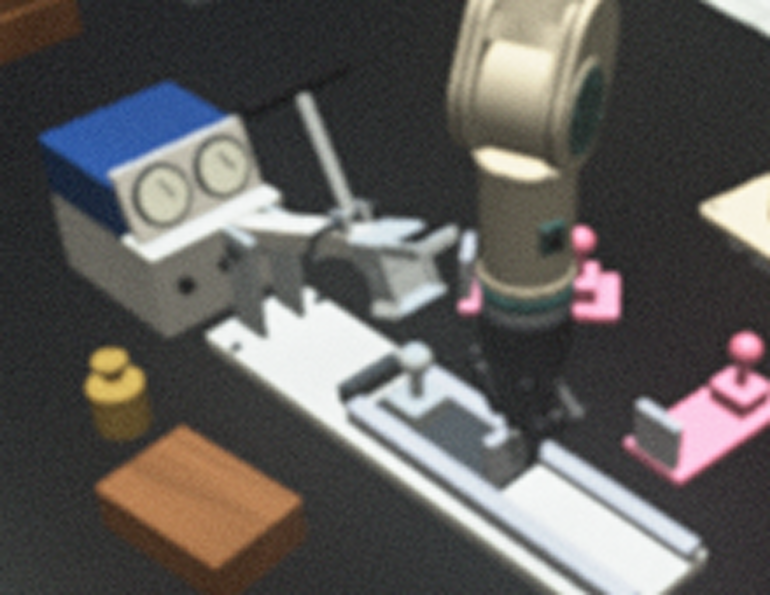

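```bash
python3 -m creep '0.1 0 0 0 0 0 1; 0.2 0 0 0 0 0 1; 0.28 0 0 0 0 0 1; 0.28 0 0 0 0 0 1'; python3 -m creep '0.06 0 0 0 0 0 1; 0.12 0 0 0 0 0 1; 0.12 0 0 0 0 0 1';python3 -m creep '0.06 0 0 0 0 0 1; 0.12 0 0 0 0 0 1; 0.12 0 0 0 0 0 1'
```

```text
clock: 12.53
eef_pos: [540.7, 133.4, 58.3]
tool_rot: [-3.139, 0.002, -1.42]
force: [-0.3, 5.3, 4.4]
width: -0.4
clock: 12.78
eef_pos: [541.4, 129.2, 58.3]
tool_rot: [-3.139, 0.003, -1.419]
force: [-1.1, 6.4, 5.4]
width: 0.0
clock: 13.03
eef_pos: [542.3, 129.1, 58.5]
tool_rot: [-3.137, 0.008, -1.416]
force: [-0.9, 13.8, 2.4]
width: -0.0
```

```bash
python3 -m creep '0.06 0 0 0 0 0 1; 0.06 0 0 0 0 0 1; 0.06 0 0 0 0 0 1'; python3 look.py m
python3 - <<'E'
from go import *
s=ctrl.read_state();print(rigw([0,0,-q[2]],[s["eef_pos"]-W(0,0,0)*[1,1,0]]))
E
```

```text
clock: 13.28
eef_pos: [542.4, 129.0, 58.6]
tool_rot: [-3.136, 0.01, -1.414]
force: [-1.4, 18.1, 3.5]
width: 0.3
[[135.14708442  -1.12291764  58.54254262]]
```

View pics/scene_m.png

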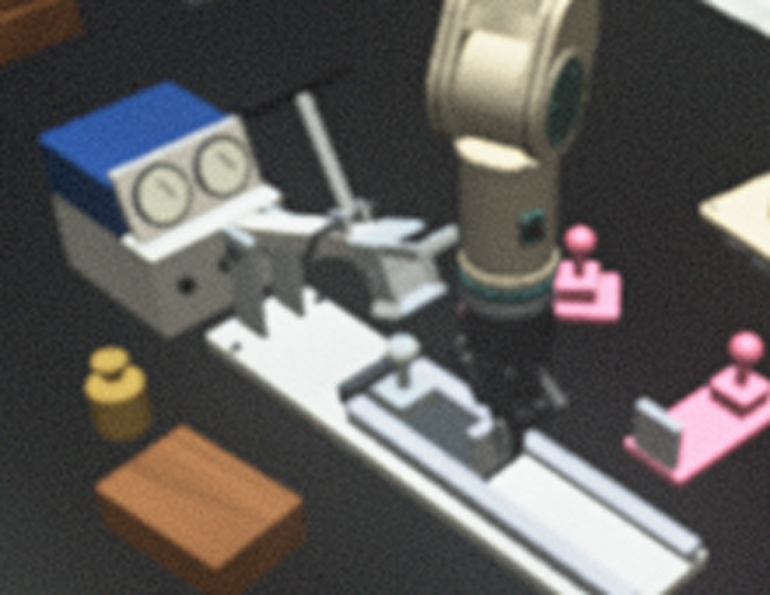

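```bash
python3 -m creep '-0.3 0 0 0 0 0 1; -0.7 0 -0.2 0 0 0 1; -0.8 0 -1 0 0 0 1; -0.8 0 -2 0 0 0 1; -0.8 0 -3 0 0 0 1; -0.8 0 -4 0 0 0 1; -0.8 0 -5 0 0 0 1; -0.8 0 -5.6 0 0 0 1; -0.8 0 -5.6 0 0 0 1'
python3 - <<'E'
from go import *
for b in(.388,.3,.2,.1,0):
    n=arm(b,[262,0,20])[0]; print(n);shift(W(n[0],0,n[2]),down(YAW),name=b)
E
python3 look.py n
```

```text
clock: 14.13
eef_pos: [540.0, 151.1, 287.2]
tool_rot: [-3.132, -0.0, -1.423]
force: [0.6, 0.4, 0.2]
width: -0.0
[ 34.95815087   0.         237.63786525]
0.388 [3.058 0.06  1.239] [-0.6 -0.  -0.1]
[ 44.38775602   0.         216.53302393]
0.3 [2.822 0.065 1.766] [-0.6 -0.  -0.1]
[ 52.80405678   0.         191.65269623]
0.2 [2.612 0.071 2.388] [-0.6 -0.  -0.1]
[ 58.69442297   0.         166.05643847]
0.1 [2.465 0.077 3.028] [-0.6 -0.  -0.1]
[ 62.   0. 140.]
0 [2.382 0.084 3.68 ] [-0.6 -0.  -0.1]
```

View pics/scene_n.png

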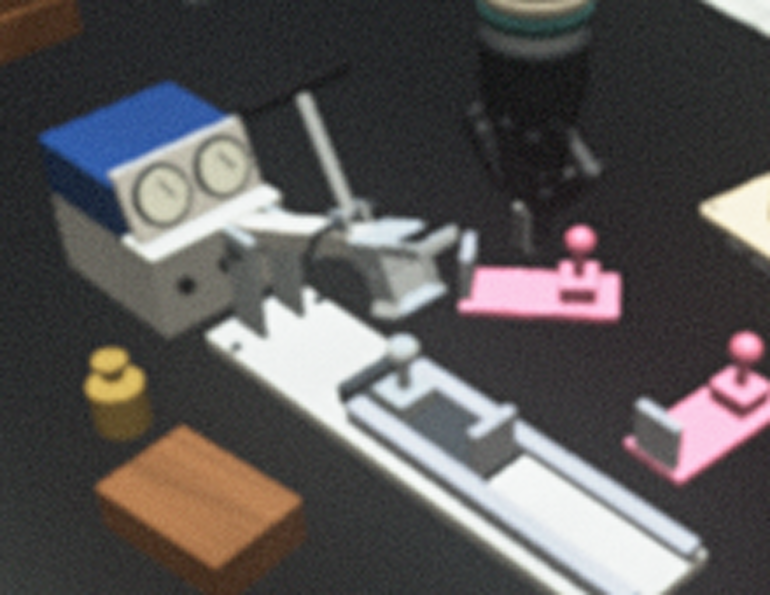

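View pics/top_n.png

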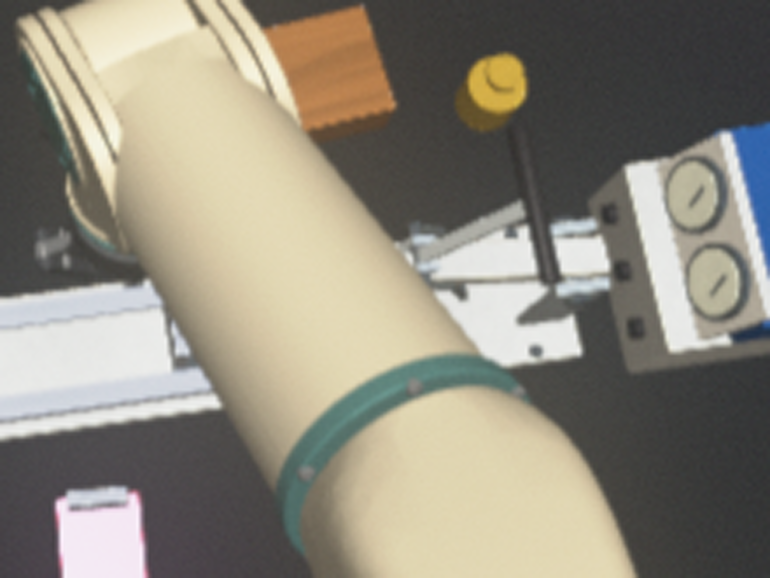

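```bash
python3 -m creep '0.8 0.02 0 0 0 0 1; 1.6 0.04 0 0 0 0 1; 2.3 0.05 0 0 0 0 1; 2.9 0.06 0 0 0 0 1; 3 0.06 0.4 0 0 0 1; 3 0.06 0.7 0 0 0 1; 3 0.06 0.9 0 0 0 1;3 0.06 0.9 0 0 0 1'; python3 look.py o
```

```text
clock: 14.9
eef_pos: [550.5, 31.8, 242.3]
tool_rot: [3.135, 0.0, -1.421]
force: [0.3, 0.9, 0.3]
width: -0.0
```

View pics/scene_o.png

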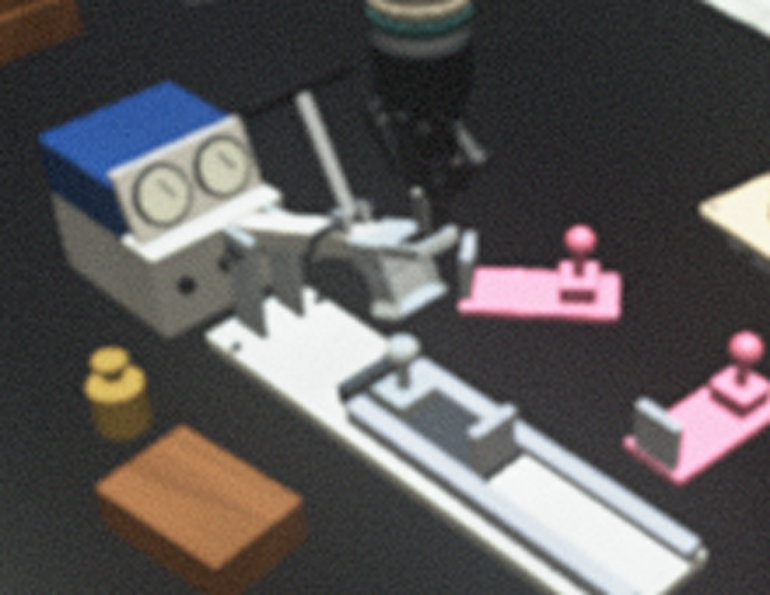

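View pics/top_o.png

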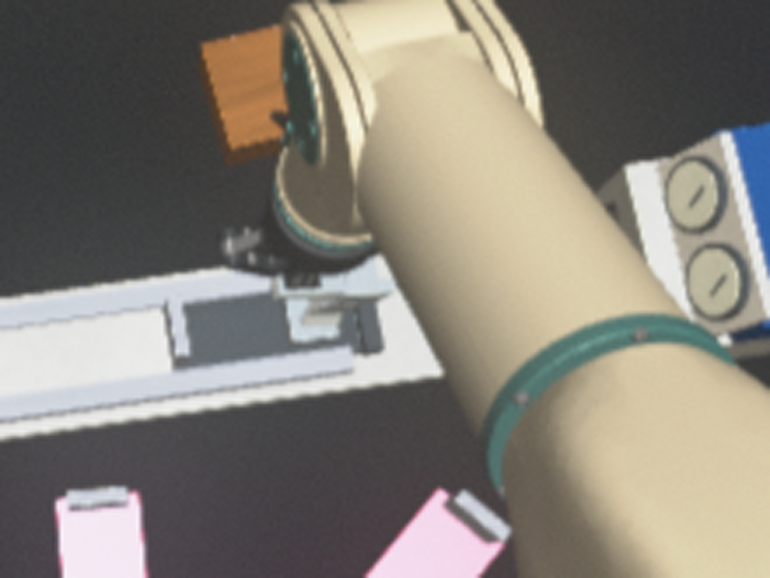

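Run:
```python
from go import *
for b in(.388,.3,.2,.1,0.05,0):
    n=arm(b,[262,0,20])[0];shift(W(n[0],0,n[2]),down(YAW),name=b)
```

```text
0.388 [ 0.086 -0.093  0.173] [0.1 0.  0.1]
0.3 [-0.149 -0.095  0.701] [0.1 0.  0.1]
0.2 [-0.36  -0.096  1.323] [0.1 0.  0.1]
0.1 [-0.507 -0.098  1.963] [0.1 0.  0.1]
0.05 [-0.556 -0.099  2.288] [0.1 0.  0.1]
0 [-0.59  -0.1    2.614] [0.1 0.  0.1]
```

```bash
python3 -m creep '0.04 -0.09 0 0 0 0 1; 0.04 -0.09 0.1 0 0 0 1; 0 -0.09 0.25 0 0 0 1; -0.05 -0.09 0.4 0 0 0 1; -0.1 -0.09 0.55 0 0 0 1; -0.15 -0.09 0.7 0 0 0 1; -0.21 -0.09 0.85 0 0 0 1; -0.26 -0.09 1 0 0 0 1; -0.31 -0.09 1.15 0 0 0 1;-0.36 -0.09 1.3 0 0 0 1'; python3 look.py p
```

```text
clock: 15.83
eef_pos: [554.3, 47.5, 192.9]
tool_rot: [-3.141, -0.0, -1.421]
force: [2.1, 0.8, 3.2]
width: -0.2
```

View pics/scene_p.png

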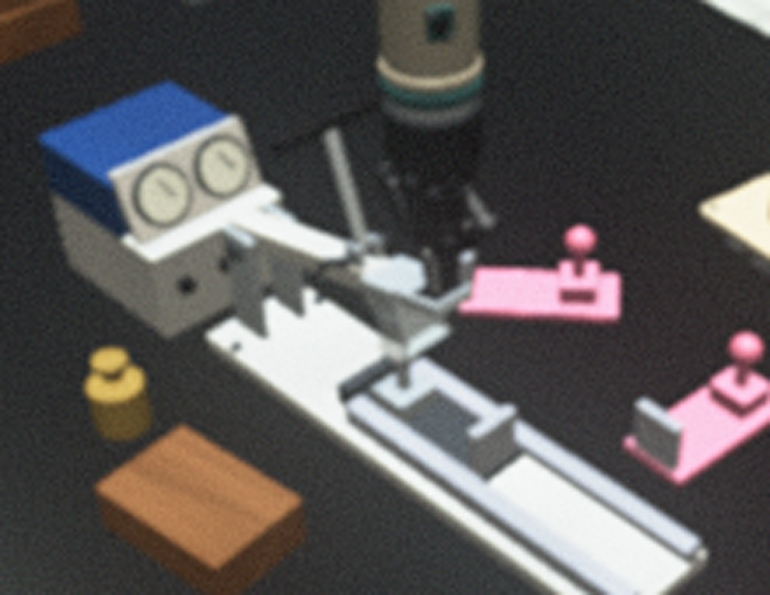

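```bash
python3 -m creep '-0.04 0 0.14 0 0 0 1; -0.07 0 0.28 0 0 0 1; -0.1 0 0.42 0 0 0 1; -0.13 0 0.56 0 0 0 1; -0.15 0 0.66 0 0 0 1; -0.17 0 0.78 0 0 0 1; -0.19 0 0.9 0 0 0 1; -0.21 0 1.02 0 0 0 1; -0.22 0 1.12 0 0 0 1; -0.22 0 1.18 0 0 0 1'; python3 -m creep '0 0 0.08 0 0 0 1; 0 0 0.12 0 0 0 1; 0 0 0.12 0 0 0 1'; python3 look.py r
```

```text
clock: 16.77
eef_pos: [552.8, 56.0, 145.8]
tool_rot: [3.141, 0.0, -1.421]
force: [-1.8, -0.8, 1.8]
width: 0.2
clock: 17.02
eef_pos: [553.0, 56.3, 141.2]
tool_rot: [-3.141, 0.0, -1.42]
force: [-0.2, -0.0, 0.4]
width: -0.1
```

View pics/scene_r.png

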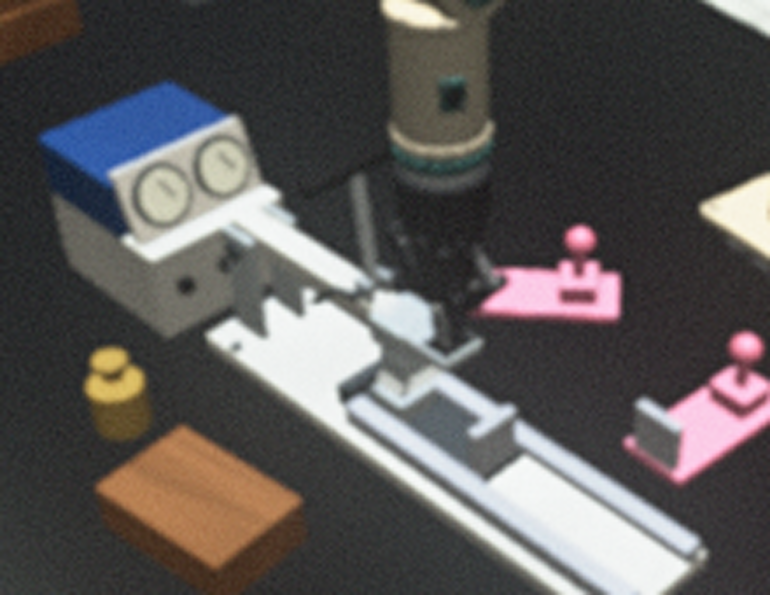

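```bash
python3 -m creep '0 0 0.05 0 0 0 1; 0 0 0.1 0 0 0 1; 0 0 0.1 0 0 0 1';python3 -m creep '0 0 0.05 0 0 0 1; 0 0 0.1 0 0 0 1; 0 0 0.1 0 0 0 1'
```

```text
clock: 17.37
eef_pos: [553.5, 56.2, 139.3]
tool_rot: [-3.14, -0.0, -1.421]
force: [-2.9, -0.1, 12.6]
width: 0.3
clock: 17.62
eef_pos: [553.6, 56.2, 138.6]
tool_rot: [-3.138, -0.001, -1.421]
force: [-11.1, -1.2, 40.7]
width: -0.2
```

```bash
python3 -m creep '0 0 -0.2 0 0 0 1; -0.1 0 -0.8 0 0 0 1; -0.4 0 -1.6 0 0 0 1; -0.8 0 -2.4 0 0 0 1; -0.9 0 -3.2 0 0 0 1; -0.9 0 -4 0 0 0 1; -0.9 0 -4.6 0 0 0 0.6; -0.9 0 -4.6 0 0 0 0.6'; python3 look.py s
python3 - <<'E'
from go import *
for h in(1.3,1.25): print(B(h,0))
b=B(1.29,0);shift(W(b[0],36,b[2]+60),down(YAW),name="above");shift(W(b[0],36,b[2]-18),down(YAW),name="grasp")
E
```

```text
clock: 18.28
eef_pos: [550.5, 92.4, 323.0]
tool_rot: [-3.131, 0.0, -1.421]
force: [1.1, 0.5, 0.3]
width: 23.3
[-46.49120158   0.         266.1591679 ]
[-52.28237929   0.         265.43967847]
above [ 3.622  0.926 -0.195] [-0.1 -0.   0. ]
grasp [3.622 0.93  1.755] [-0.1 -0.   0. ]
```

View pics/scene_s.png

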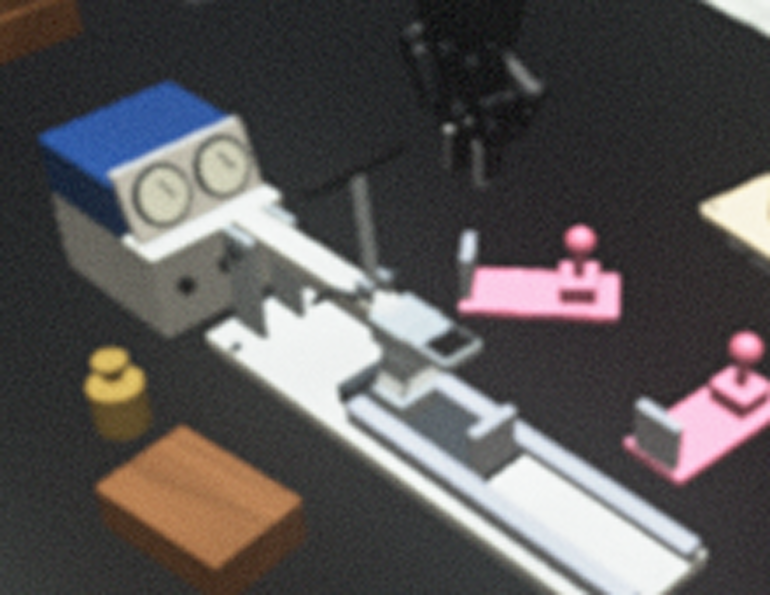

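View pics/top_s.png

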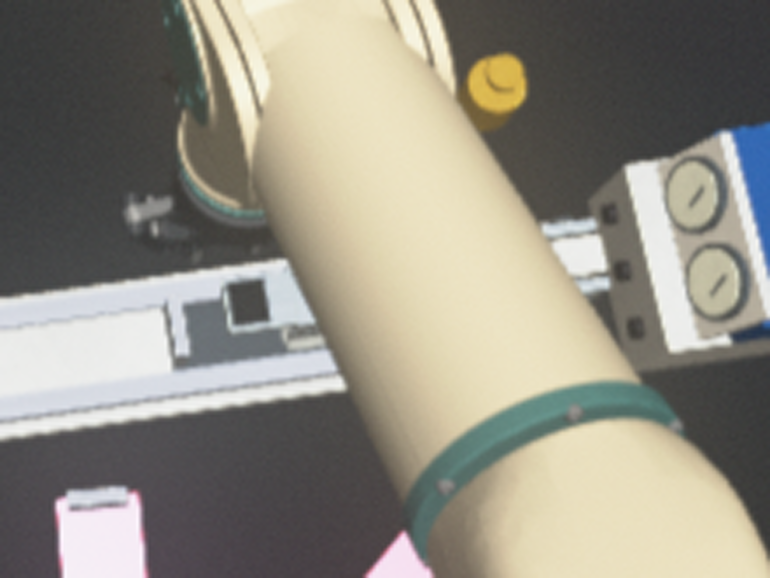

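```bash
python3 -m creep '0.6 0.2 -0.2 0 0 0 0.3; 1.3 0.4 -0.2 0 0 0 0.3; 2.1 0.6 -0.2 0 0 0 0.3; 2.9 0.8 -0.2 0 0 0 0.3; 3.6 0.93 -0.2 0 0 0 0.3; 3.6 0.93 -0.2 0 0 0 0.3; 3.6 0.93 0.3 0 0 0 0.3; 3.6 0.93 0.6 0 0 0 0.3; 3.6 0.93 0.6 0 0 0 0.3'; python3 look.py t
python3 - <<'E'
from fh import *
b=fit([("scene",55,(400,152)),("scene",-55,(306,192)),("scene",0,(358,174)),("scene","n",(450,338))],[0.02,1.28])
print(B(b[1],b[0]))
b=B(1.29,0);shift(W(b[0],36,b[2]-18),down(YAW),name="grasp")
E
```

```text
clock: 19.13
eef_pos: [529.6, -56.5, 289.7]
tool_rot: [3.134, 0.002, -1.421]
force: [-0.4, 0.1, -0.6]
width: 59.9
[-0.008  1.303] [[1.4, -2.1], [0.0, 0.8], [-0.4, -1.4], [-0.5, 1.2]]
[-45.05646495   0.         264.97883466]
grasp [ 0.027 -0.006  1.142] [-0.  0.  0.]
```

View pics/scene_t.png

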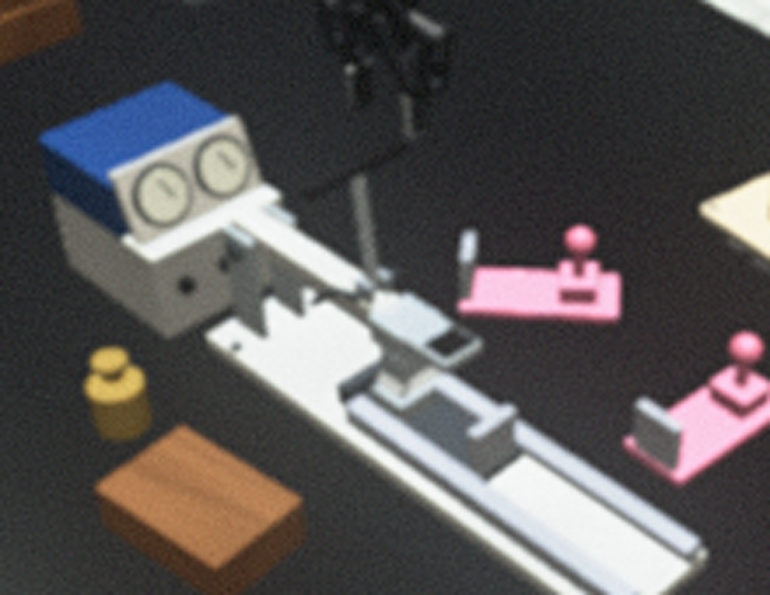

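View pics/top_t.png

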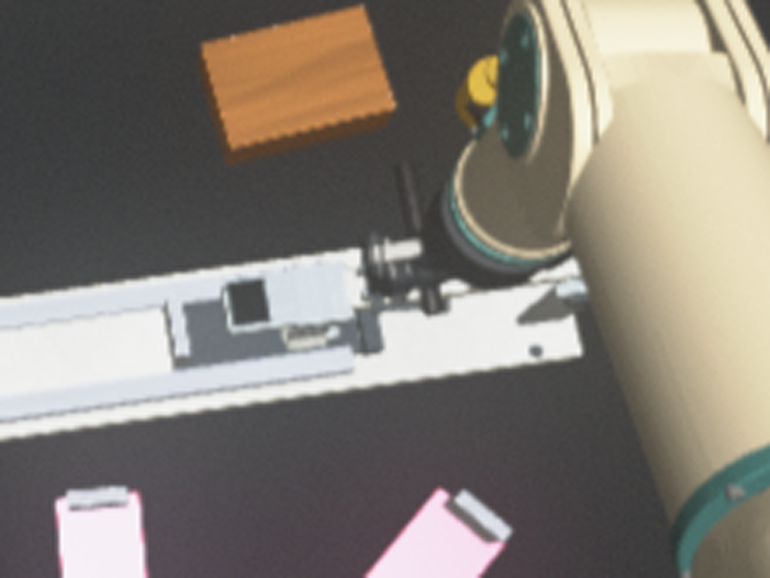

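```bash
python3 -m creep '0.02 0 0.4 0 0 0 0.3; 0.02 0 0.8 0 0 0 0.3; 0.02 0 1.12 0 0 0 0.3; 0.02 0 1.12 0 0 0 0.5; 0.02 0 1.12 0 0 0 0.7; 0.02 0 1.12 0 0 0 0.85; 0.02 0 1.12 0 0 0 1; 0.02 0 1.12 0 0 0 1; 0.02 0 1.12 0 0 0 1'; python3 look.py u
python3 - <<'E'
from go import *
s=ctrl.read_state();p0=s["eef_pos"]
for h in np.arange(1.3,-.06,-.1):
    shift(p0+W(*B(h,0))-W(*B(1.3,0)),name=round(h,2))
E
```

```text
clock: 20.08
eef_pos: [533.2, -57.1, 250.1]
tool_rot: [-3.139, -0.0, -1.421]
force: [-1.3, 0.4, 6.0]
width: 12.0
1.3 [0. 0. 0.] [0. 0. 0.]
1.2 [0.288 0.    0.043] [0. 0. 0.]
1.1 [0.571 0.001 0.115] [0. 0. 0.]
1.0 [0.845 0.001 0.215] [0. 0. 0.]
0.9 [1.108 0.002 0.342] [0. 0. 0.]
0.8 [1.357 0.002 0.494] [0. 0. 0.]
0.7 [1.589 0.003 0.67 ] [0. 0. 0.]
0.6 [1.803 0.004 0.869] [0. 0. 0.]
0.5 [1.996 0.004 1.088] [0. 0. 0.]
0.4 [2.166 0.005 1.325] [0. 0. 0.]
0.3 [2.311 0.006 1.578] [0. 0. 0.]
0.2 [2.43  0.006 1.844] [0. 0. 0.]
0.1 [2.523 0.007 2.12 ] [0. 0. 0.]
-0.0 [2.587 0.008 2.405] [0. 0. 0.]
```

View pics/scene_u.png

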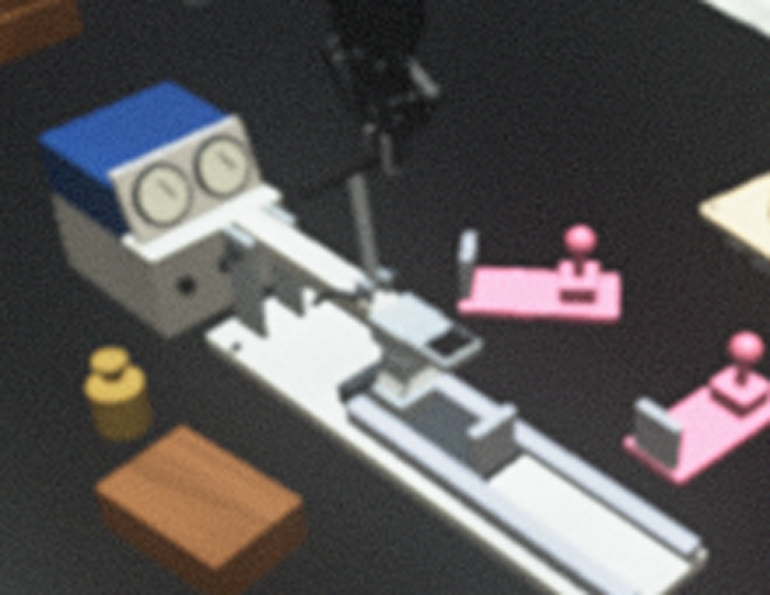

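```bash
python3 -m creep '0.14 0 0.02 0 0 0 1; 0.29 0 0.04 0 0 0 1; 0.43 0 0.08 0 0 0 1; 0.57 0 0.12 0 0 0 1; 0.71 0 0.16 0 0 0 1; 0.85 0 0.22 0 0 0 1; 0.98 0 0.28 0 0 0 1; 1.11 0 0.34 0 0 0 1; 1.23 0 0.42 0 0 0 1; 1.36 0 0.5 0 0 0 1'; python3 look.py v
```

```text
clock: 21.02
eef_pos: [541.3, -110.4, 228.9]
tool_rot: [-3.14, 0.001, -1.42]
force: [1.4, 3.6, 1.1]
width: 12.0
```

View pics/scene_v.png

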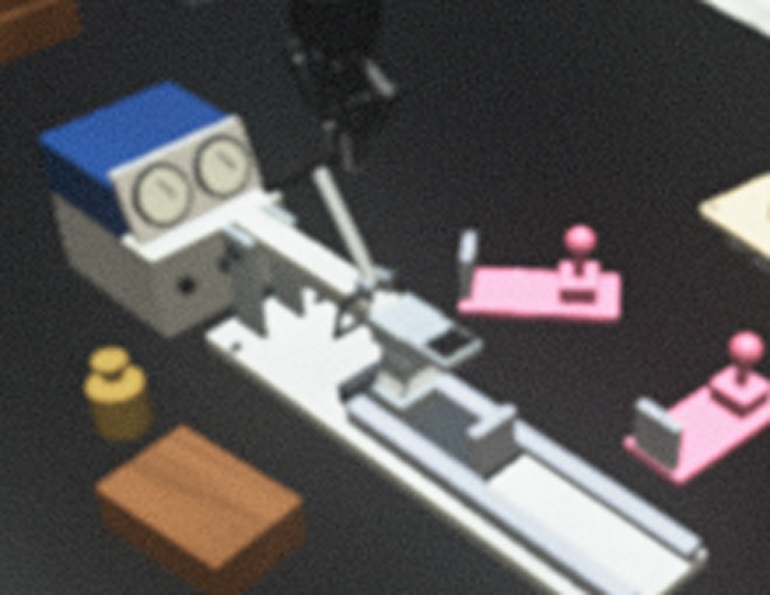

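```bash
python3 -m creep '0.12 0 0.09 0 0 0 1; 0.23 0 0.18 0 0 0 1; 0.34 0 0.28 0 0 0 1; 0.45 0 0.38 0 0 0 1; 0.55 0 0.48 0 0 0 1; 0.64 0 0.59 0 0 0 1; 0.73 0 0.71 0 0 0 1; 0.81 0 0.83 0 0 0 1; 0.88 0 0.95 0 0 0 1; 0.95 0 1.08 0 0 0 1'; python3 -m creep '0.07 0 0.13 0 0 0 1; 0.12 0 0.27 0 0 0 1; 0.17 0 0.41 0 0 0 1; 0.22 0 0.55 0 0 0 1; 0.25 0 0.68 0 0 0 1; 0.25 0 0.75 0 0 0 1; 0.25 0 0.75 0 0 0 1'; python3 look.py w
```

```text
clock: 21.95
eef_pos: [546.7, -147.9, 185.2]
tool_rot: [-3.141, 0.001, -1.42]
force: [3.2, 5.0, 4.7]
width: 12.2
clock: 22.53
eef_pos: [548.2, -157.1, 157.9]
tool_rot: [-3.14, 0.001, -1.419]
force: [-3.0, 7.7, 22.7]
width: 11.6
```

View pics/scene_w.png

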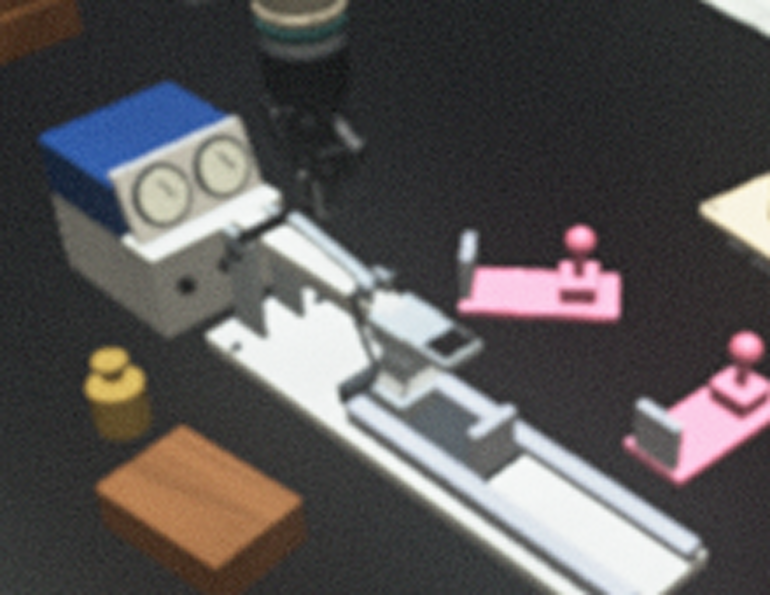

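```bash
python3 -m creep '0 0 0.06 0 0 0 1; 0 0 0.06 0 0 0 1'; python3 -m creep '0 0 0.06 0 0 0 1; 0 0 0.06 0 0 0 1'
```

```text
clock: 22.8
eef_pos: [548.3, -157.1, 157.6]
tool_rot: [-3.139, 0.0, -1.419]
force: [-7.9, 8.3, 37.7]
width: 11.6
clock: 22.97
eef_pos: [548.4, -157.2, 157.3]
tool_rot: [-3.138, -0.001, -1.42]
force: [-12.8, 9.6, 52.3]
width: 11.7
```

```bash
python3 -m creep '0 0 -0.18 0 0 0 1; 0 0 -0.2 0 0 0 0.6; 0 0 -0.2 0 0 0 0.4; 0 0 -0.2 0 0 0 0.3; 0 0 -0.2 0 0 0 0.3; 0 0 -0.8 0 0 0 0.3; 0 0 -1.5 0 0 0 0.3; 0 0 -2.3 0 0 0 0.3; 0 0 -3.1 0 0 0 0.3; 0 0 -3.5 0 0 0 0.3'; python3 -m creep '0 -1 -0.3 0 0 0 0.3; 0 -1 -0.8 0 0 0 0.3; 1 1 -1 0 0 0 0.3; 2 1.5 -1 0 0 0 0.3; 3 2 -1 0 0 0 0.3; 4 3 -1 0 0 0 0.3; 4.6 3.7 -1 0 0 0 0.3; 5 4 -1 0 0 0 0.3'; python3 look.py x
```

```text
clock: 23.8
eef_pos: [548.6, -159.8, 293.7]
tool_rot: [-3.139, -0.002, -1.422]
force: [1.1, 0.1, 0.9]
width: 60.0
clock: 24.47
eef_pos: [436.8, -352.3, 329.7]
tool_rot: [3.14, 0.0, -1.422]
force: [0.4, -0.8, 0.3]
width: 60.0
```

View pics/scene_x.png

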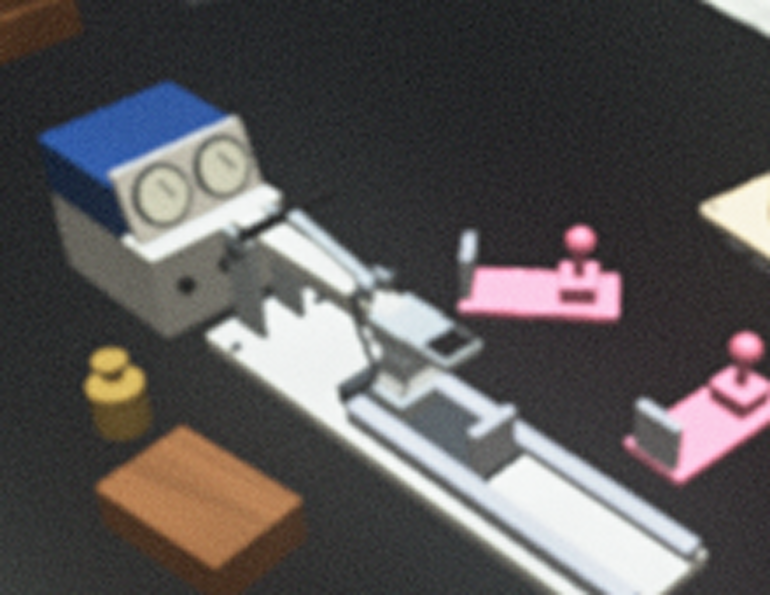

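View pics/top_x.png

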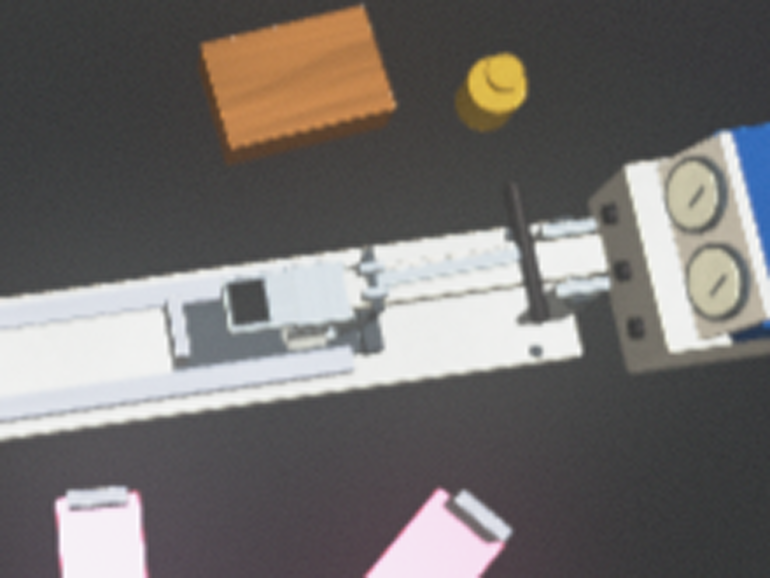

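Run:
```python
from fh import *
fit([("top",-55,(515,186)),("top",55,(540,318)),("top","n",(249,302)),("scene",-55,(230,243)),("scene",55,(328,195)),("scene","n",(450,340))],[0.0,.05])
for t,o in(("scene",(110,70)),("top",(220,110))):
    im=cv2.imread(f"pics/{t}_x.png")
    for h,c in((0,(0,0,255)),(.1,(0,255,0))):
        for P in(handle(0,h,[[-115,-55,20],[-115,55,20]]),handle(0,h,[[-115,0,20],[0,0,0]]),arm(0,[[262,-22,20],[262,22,20]]),car(0,[[120,-25,65],[120,25,65]])):
            p=(proj(t,rigw(q,P))-o+.5)*3.5;cv2.polylines(im,[np.int32(p)],False,c,1)
    cv2.imwrite(f"pics/{t}_x2.png",im)
```

```text
[ 0.005 -0.036] [[-1.2, 0.7], [0.3, 2.1], [0.3, 0.2], [3.4, -0.3], [1.8, -0.4], [-0.6, -0.3]]
```

View pics/scene_x2.png

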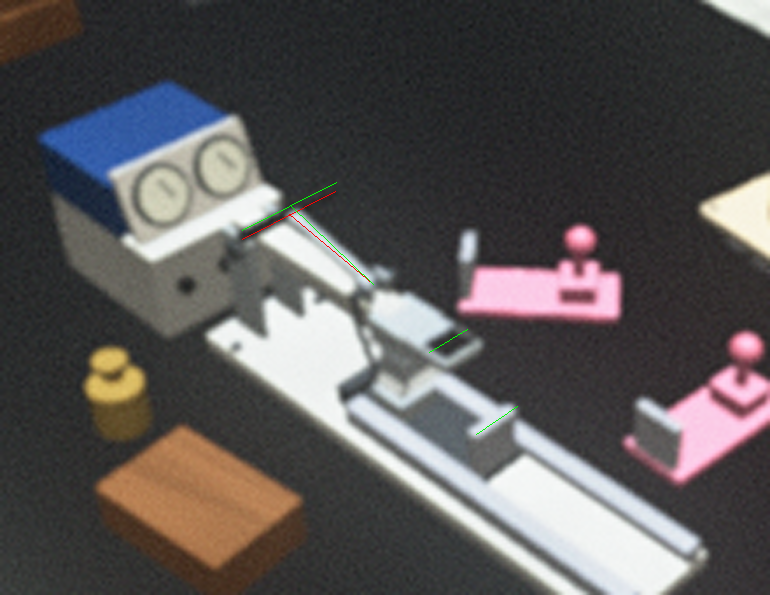

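View pics/top_x2.png

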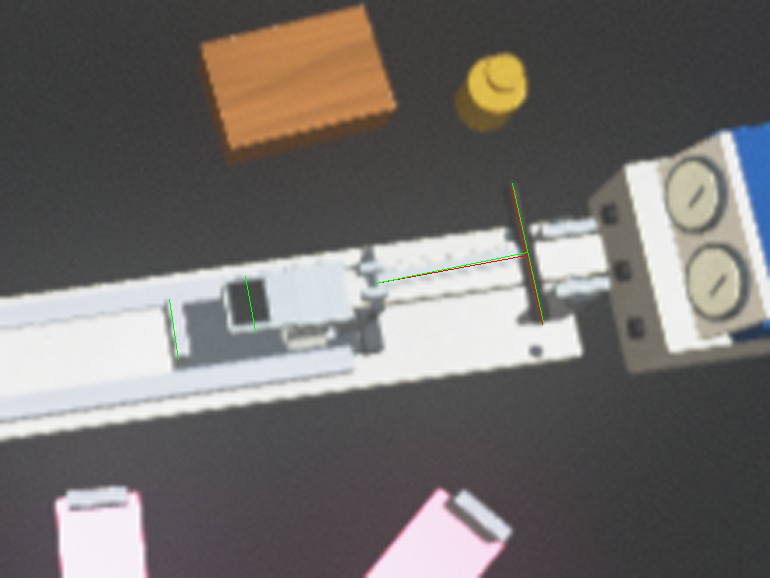

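Run:
```python
from cell import ctrl
import cv2,numpy as np
a=ctrl.get_image("top")["img"];b=cv2.imread("pics/top0.png")[:,:,::-1]
d=np.abs(a.astype(int)-b).sum(2)
for n,(x0,y0,x1,y1) in dict(case=(270,108,340,165),weight=(345,122,375,152),spanner=(190,125,222,185)).items(): print(n,d[y0:y1,x0:x1].mean().round(1))
print(d[260:310,100:200].mean())
print(ctrl.finish_job())
```

```text
case 7.7
weight 7.9
spanner 6.0
5.6998
the job is handed in; nothing more can be done
None
```

The coupling job is done in the order asked and handed in at about 24.5 s of the 67 s limit; no verdict was reported.

1. **Handle up:** I gripped the T-bar and swung it up to its stop. The camera fit gave 1.29 rad, against a stop at 1.30. At the stop, the push tipped the arm down slightly, from about 0.43 to 0.39 rad. That is just under the range it starts in, but still well up.
2. **Carriage home:** I pushed it in until it stopped moving and the force rose to 18 N. The pictures show it against the stop block.
3. **Coupler seated:** I pressed the nose pad down to a hard stop (40.7 N at the fingertips, pad at about 139 mm height). A fit made before locking gave the arm at about −0.01 rad and the handle still up at 1.30.
4. **Handle locked:** I swung the handle down to a hard stop, with the force rising to about 52 N.

**Last checks, robot clear of everything:**
- The fit gave the arm at 0.005 rad and the handle at −0.036 rad. The handle cannot really go below zero, so that figure is measurement error of a few millimetres.
- The case, weight and spanner look unchanged from the start: the picture differences there are about noise level.

**Uncertain points:**
- The 40.7 N and 52 N readings are above 40 N. I took that limit to cover only the arm and the gripper's body, and these forces were at the fingers.
- The robot-side end of the T-bar was hard to make out in the last scene picture, so the handle reading rests partly on the top view and the hard stop.

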